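Clamp a scraper in the pin jig and keep it pressed

TASK

Slide the scraper, blade first, into the jig's channel until its nose is under the hinge barrel and up at the end stop, and let go of it. Then swing the lid down over it, take the pin from its wooden stand and push it through the holes of lid and body until its knob sits on the lid. Finish while you are still pressing, so that the lid is held fully shut against its spring plungers; leave the whetstone, the nail tin and the marker where they are.

Things in the scene. Friction and masses are not known exactly. Their poses are not given: they have to be found in the camera images.
- jig: Dark steel clamshell jig fixed to the bench, 100 (x) x 128 x 28 mm high; origin centre of underside; +x to the hinge (far end), -x open front. Channel 44 mm wide along y = 0, floor at z = 18, 10 mm deep, open at the front (x = -50). Hinge barrel 12 mm thick (along y at x = 38, z = 32) bridges it, leaving a slot 8 mm high over the floor; end stop behind it at x = 45.
- jig_mouth (a point): Middle of the channel floor at the front edge of the jig (jig frame x = -50, y = 0, z = 18 mm); axes as the jig.
- jig_stop (a point): Foot of the end stop, on the channel floor (jig frame x = 45, y = 0, z = 18 mm); axes as the jig.
- jig_hole (a point): Mouth of the upright pin hole in the jig body's right cheek, 15 mm in diameter, right through the 28 mm thick body (jig frame x = -22, y = -38, z = 28 mm).
- lid (a joint): Lid hinge, rad: 0 = fully shut, grows as it opens, limit 1.45; starts at 0.9 to 1.3. Stiff hinge (about 2 N at the free edge moves it): the lid stays where left. Two sprung brass plungers near the front corners of the body meet it at about 0.08 and push it up: left alone it stays 0.04 to 0.08 ajar; about 7 N down at the pin hole holds it shut; 10 to 15 N is a safe push.
- lid_hinge (a point): Middle of the hinge axis; axes turn with the lid (shut: as the jig's). Aluminium lid: plate 118 mm wide (y), 8 mm thick, from the hinge 85 mm toward -x; outer face at z = +4 mm (36 mm over the bench when shut), 2 mm rib on it along the free edge. Opens about +y; when open its outer face looks away from the jig's front, so it is shut by pushing that face toward the front and down.
- lid_edge (a point): Middle of the lid's free edge, on its outer face (x = -85, z = +4 mm from the hinge in the lid's frame); axes as the lid.
- lid_hole (a point): Centre of the lid's pin hole (16 mm in diameter, through the 8 mm plate) on the outer face (x = -60, y = -38, z = +4 mm from the hinge in the lid's frame); axes as the lid. Lies over the body's hole when shut or slightly ajar.
- scraper: Flat scraper, 0.13 kg, lying flat, blade roughly away from the robot. Origin at the underside where blade and handle join; +x along the blade to its nose, z up. Steel blade 110 x 36 x 4 mm (x = 0 to 110); wooden handle 24 mm wide (26 at the ferrule), 16 mm thick (x = +2 to -97, z = 0 to 16), underside level with the blade's.
- scraper_grip (a point): Place to grip the scraper: middle of the handle's section, 25 mm behind the blade (8 mm over the underside); axes as the scraper.
- scraper_nose (a point): Middle of the blade's front edge, at mid thickness (x = 110, z = 2 mm in the scraper's frame).
- pin: Loose steel pin, 0.06 kg, upright in the stand. Origin at its lower tip, z up along it. Shank 10 mm in diameter, 34 mm long, 5 mm taper at the tip; above it a dark cylindrical knob 22 mm in diameter and 34 mm high (z = 34 to 68). Fully home in the shut jig its tip is 2 mm over the bench.
- pin_knob (a point): Middle of the pin's knob (51 mm above its tip).
- pin_stand: Wooden block 56 x 56 x 40 mm, fixed to the bench, origin at the centre of its underside; the pin stands loosely in its 13 mm through hole, knob resting on the top, tip 6 mm over the bench.
- whetstone: Bystander: dark grey broken whetstone, 35 x 58 x 23 mm, origin at the centre of its underside. Leave it alone.
- nail_tin: Bystander: low open tin of nails, 77 mm across and 41 mm high, origin at the centre of its underside. Leave it alone.
- marker: Bystander: marker pen, 134 mm long, 16 mm thick, lying on the bench, origin at the middle of its underside. Leave it alone.

How it is judged (in metres and radians):
On the way, in this order (a step that is already met when the one before it is completed fails the run):
1. the scraper's blade lies in the channel, nose under the hinge barrel and at the end stop, and the fingers are off it, with the lid still open (x of scraper_nose in the frame of jig above 0.036 m and z of scraper_nose in the frame of jig between 0.016 and 0.026 m and y of scraper_nose in the frame of jig between -0.012 and 0.012 m and angle between the x axis of scraper and the x axis of jig, either way round below 0.15 rad and value of joint lid above 0.5 rad and contact force between the fingers and scraper below 0.2 N), for 0.2 s.
2. the lid is swung down over the blade (x of scraper_nose in the frame of jig above 0.036 m and z of scraper_nose in the frame of jig between 0.016 and 0.026 m and y of scraper_nose in the frame of jig between -0.012 and 0.012 m and angle between the x axis of scraper and the x axis of jig, either way round below 0.15 rad and value of joint lid below 0.16 rad), for 0.2 s.
3. the pin has gone through the lid's hole and into the body's hole (x of scraper_nose in the frame of jig above 0.036 m and z of scraper_nose in the frame of jig between 0.016 and 0.026 m and y of scraper_nose in the frame of jig between -0.012 and 0.012 m and angle between the x axis of scraper and the x axis of jig, either way round below 0.15 rad and horizontal distance between pin and jig_hole below 0.006 m and angle between pin's own z axis and vertical below 0.12 rad and z of pin in the frame of jig below 0.022 m), for 0.2 s.
At the end, for the whole second after the job is handed in: Fingers still press pin or lid (over 2 N) and hold the lid below 0.025 rad; pin through both holes, tip within 7 mm of the bench, 6 mm of the hole axis, 0.12 rad of upright; scraper in the channel, nose within 9 mm of the stop, 12 mm of the middle, 0.15 rad of its direction (x of scraper_nose in the frame of jig above 0.036 m and z of scraper_nose in the frame of jig between 0.016 and 0.026 m and y of scraper_nose in the frame of jig between -0.012 and 0.012 m and angle between the x axis of scraper and the x axis of jig, either way round below 0.15 rad and horizontal distance between pin and jig_hole below 0.006 m and angle between pin's own z axis and vertical below 0.12 rad and z of pin in the frame of jig below 0.007 m and value of joint lid below 0.025 rad and (contact force between the fingers and pin above 2 N or contact force between the fingers and lid above 2 N)); the arm keeps its last pose, push and grip.
It fails at once if the whetstone was pushed from its place (more than 30 mm) (distance of whetstone from where it was at the start of the episode above 0.03 m).
It fails at once if the nail tin was pushed from its place (more than 30 mm) (distance of nail_tin from where it was at the start of the episode above 0.03 m).
It fails at once if the marker was pushed from its place (more than 30 mm) (distance of marker from where it was at the start of the episode above 0.03 m).
It also fails if it takes over 67 s, if anything falls off the work surface, if the arm or the gripper's body presses on something with over 40 N, if the wrist force passes 120 N, or if a joint passes its speed limit or range.

ROBOT

A 6-joint arm with a two-finger parallel gripper is mounted at the origin on a cart in front of the work surface, level with it; the furniture and walls round the work are solid. World frame = base frame: x ahead of the robot, y to its left, z up, the work surface at z = 0. Lengths are in mm, angles in rad, forces in N, time in s.
With the tool pointing down it reaches from about 425 to 925 mm from the base axis. Payload 12.5 kg.
Tool frame: the origin (TCP) lies at the very end of the fingers, on their centre line; the grasp point (between the pads) lies 19 mm behind it (ctrl.hold_point_z is the distance from the TCP to the grasp point, in mm); x points along the fingers, z is the direction in which the jaws open and shut, and the axes are right-handed (so a half turn about x gives the same grasp; the last joint's range is limited). The gripper opens to 85 mm and grips with 20 to 120 N. Pads are 22 mm wide; open, the fingers measure 114 mm over their backs; the gripper's body (76 mm by 85 mm) begins 54 mm behind the grasp point. The pads swing forward as they close: fully open they stand 13 mm farther back than shut.
Start: joints at [-1.387, 0.491, 1.559, -0, 1.092, -0.106], TCP at [178.623, -598.95, 207.927] pointing down, gripper open.
Joint ranges: [-3.1, 3.1], [-0.84, 2.19], [0.05, 2.79], [-1.13, 4.28], [0.06, 2.93], [-2.69, 2.69]. Speed limits (rad/s): [2.22, 2.22, 2.79, 3.14, 3.14, 3.14].

INTERFACE

Orientations are given as a unit quaternion [x, y, z, w].
In Python, from bench import ctrl gives the robot as it stands.
- The arm moves only by the tool servo_tool, never from a script. Its argument "steps" is a list of rows, each a list of 2 entries, a list of its own where there are three numbers: the shift along the tool's x, y, z as a fraction of full scale, then the turn, a rotation vector about the tool's x, y, z as a fraction of full scale. A call has 1 to 12 rows; each row shifts and turns the commanded pose from where the row before left it, along the tool's axes as they then stand; what a row does not reach is not made up. Full scale, the value 1, is 0.5 m for a shift and 0.5 rad for a turn. A row lasts 1/8 s, in which the tool goes at most 62.5 mm and 10.7 degrees, less where a joint would pass 70% of its speed; a pose out of reach is approached as far as the arm can. A call with a number of a shift or a turn outside -1 to 1 is refused whole. A call with a gripper value outside its range is refused whole. "grip" is the gripper's target within -1 to 1 (shut at 1, half-way at 0, fully open at -1), set as the call begins (left out, the last holds). The fingers move at their own pace and stop on an object; the grip force is fixed at half the most. Time passes only in rows, so rows that do not move let the fingers close. It gives the time, the measured TCP pose, the force and the opening at its end, in the units of the state.
- ctrl.observe(): the state, without advancing time (a new reading comes with each control period).
- ctrl.get_image(name): name is "scene" or "top" or "wrist"; returns a dict with "color" (400x640x3 uint8, red, green, blue), "fx", "fy", "cx", "cy" (pixels), "R" (3x3) and "t" (3): a world point X has camera coordinates R X + t. Camera axes: x right, y down, z forward; pixel columns grow to the right and rows downward; lengths in mm; the calibration is good to about 2 mm. A picture is of the moment at which its call begins. There is no depth.
- ctrl.job_done(): hands the job in, once; it reports no verdict.
The state is a dict: "t": time; "joints": joint angles; "dq": joint speeds; "tau": joint torques, N m; "tool_pos": TCP position; "orientation": TCP orientation; "ft_force": force on the tool from outside, world axes, zero at the start; "wrist_torque": the same for the moment, N m; "gripper_width": opening from 0.0 (shut) to 1.0 (fully open).
Only numpy, scipy, OpenCV 4.12 (cv2) and the standard library are available. Lean on these libraries where they do the work, as an engineer would, in place of code of your own. Each camera call takes 0.05 s, during which the arm holds its last target.

## Working session

There is one attempt and no reset: what is moved stays moved. The work goes in short steps, Python scripts to look and compute and a tool call to move; the robot and the scene stay as the last step left them, time stands still between calls to the robot, and variables do not carry over. Pictures are saved under pics/ and viewed, and the job is handed in when it is done.

Besides the shell and the picture viewer there is one more tool, called after ">>>" in YAML: its name, and indented under it one key for each argument. servo_tool: Moves the arm, as the interface text tells. Its arguments: {"type":"object","properties":{"steps":{"type":"array"},"grip":{"type":"number"}},"required":["steps"]}

```bash
ls; mkdir -p pics
python3 - <<'E'
from bench import ctrl
import cv2
print(ctrl.observe()); print(ctrl.hold_point_z)
for n in ["scene","top","wrist"]:
    d=ctrl.get_image(n); cv2.imwrite(f"pics/{n}0.png",d["color"][:,:,::-1]); print(n,d["fx"],d["fy"],d["cx"],d["cy"],d["R"],d["t"])
E
```

```text
pics
{'t': 0.0, 'joints': array([-1.38658684e+00,  4.91575732e-01,  1.55945470e+00,  2.45559901e-05,
        1.09172086e+00, -1.05598603e-01]), 'dq': array([ 0.0002608 ,  0.00112253,  0.00116546,  0.00092653, -0.00268188,
        0.00120609]), 'tau': array([-3.58497819e-03, -6.18449593e+01, -2.61603802e+01, -2.14651877e-04,
        4.00202480e-03, -2.72580269e-05]), 'tool_pos': array([ 178.5859358 , -598.67204341,  207.31590629]), 'orientation': array([ 0.42284799,  0.56725173, -0.42228057,  0.56666055]), 'ft_force': array([ 0.81455008,  0.16260248, -0.19115743]), 'wrist_torque': array([-0.05238218,  0.01573646, -0.02692561]), 'gripper_width': 1.0007336295231937}
18.700000000000003
scene 391.20916295257865 391.20916295257865 312.7458312711872 199.38161590485015 [[-0.48057086 -0.87690277 -0.00965275]
 [-0.55978914  0.3152181  -0.76633783]
 [ 0.67504649 -0.36287612 -0.64236528]] [322.11396911 350.71322165 841.02512951]
top 367.09543307495846 367.09543307495846 318.2279490333539 197.18166304138802 [[ 0.00612977 -0.99967417 -0.02477881]
 [-0.99779338 -0.00447624 -0.0662445 ]
 [ 0.066112    0.0251302  -0.9974957 ]] [ 55.03232036 573.67239434 979.90963364]
wrist 299.8362087000377 299.8362087000377 319.8721772547781 201.98943848080123 [[ 2.85886174e-01 -9.58263305e-01 -7.30646010e-04]
 [-9.18460361e-01 -2.74228760e-01  2.85007286e-01]
 [-2.73312388e-01 -8.08085731e-02 -9.58525072e-01]] [-624.56671161  -36.82724696  379.18943788]
```

View pics/scene0.png

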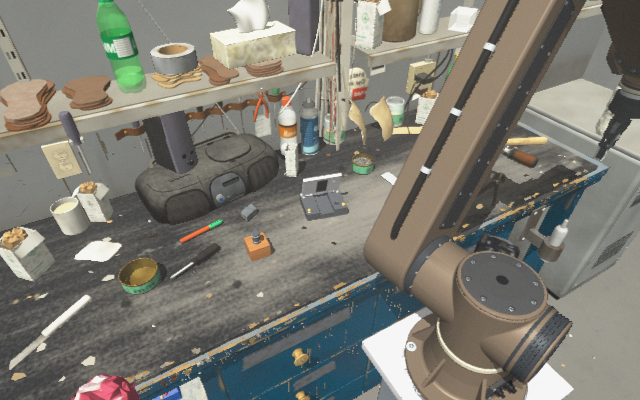

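View pics/top0.png

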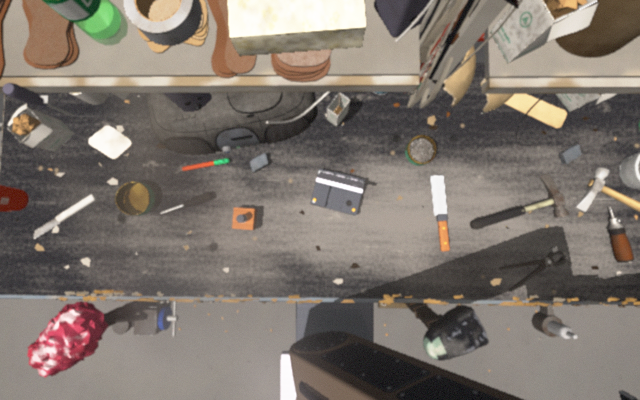

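View pics/wrist0.png

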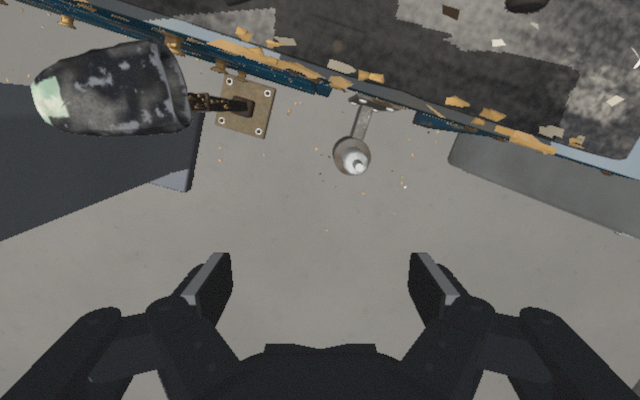

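```bash
cat > h.py <<'E'
import numpy as np, cv2
from scipy.spatial.transform import Rotation as Rot
from bench import ctrl
def snap(n,f,box=None,k=1):
    d=ctrl.get_image(n); c=d["color"][:,:,::-1]
    np.savez(f"pics/{f}.npz",**{a:d[a] for a in["fx","fy","cx","cy","R","t"]})
    cv2.imwrite(f"pics/{f}_full.png",c); crop(f,f+"_c",box,k)
def crop(f,g,box,k):
    c=cv2.imread(f"pics/{f}_full.png")
    if box: x0,y0,x1,y1=box; c=c[y0:y1,x0:x1]
    cv2.imwrite(f"pics/{g}.png",cv2.resize(c,None,fx=k,fy=k,interpolation=cv2.INTER_CUBIC))
def w(f,u,v,z):
    d=np.load(f"pics/{f}.npz"); r=d["R"].T@np.array([(u-d["cx"])/d["fx"],(v-d["cy"])/d["fy"],1]); o=-d["R"].T@d["t"]
    return o+r*(z-o[2])/r[2]
def px(f,X):
    d=np.load(f"pics/{f}.npz"); c=d["R"]@np.array(X,float)+d["t"]; return np.array([d["fx"]*c[0]/c[2]+d["cx"],d["fy"]*c[1]/c[2]+d["cy"]])
def st():
    s=ctrl.observe(); R=Rot.from_quat(s["orientation"]).as_matrix()
    print("t",round(s["t"],2),"pos",s["tool_pos"].round(1),"F",s["ft_force"].round(1),"T",s["wrist_torque"].round(2),"w",round(s["gripper_width"],3),"q",s["joints"].round(2)); print(R.round(4)); return s,R
E
python3 - <<'E'
from h import *
snap("top","t1",(300,150,470,270),4.7)
snap("scene","s1",(150,130,390,300),3.3)
crop("t1","t1b",(220,140,390,240),4.7)
st()
E
```

```text
t 0.25 pos [ 178.6 -598.8  207.6] F [ 0.2  0.4 -0.1] T [-0.02 -0.05  0.  ] w 0.999 q [-1.39  0.49  1.56  0.    1.09 -0.11]
[[-1.000e-04  9.583e-01  2.858e-01]
 [ 5.000e-04  2.858e-01 -9.583e-01]
 [-1.000e+00  1.000e-04 -5.000e-04]]
```

View pics/t1_c.png

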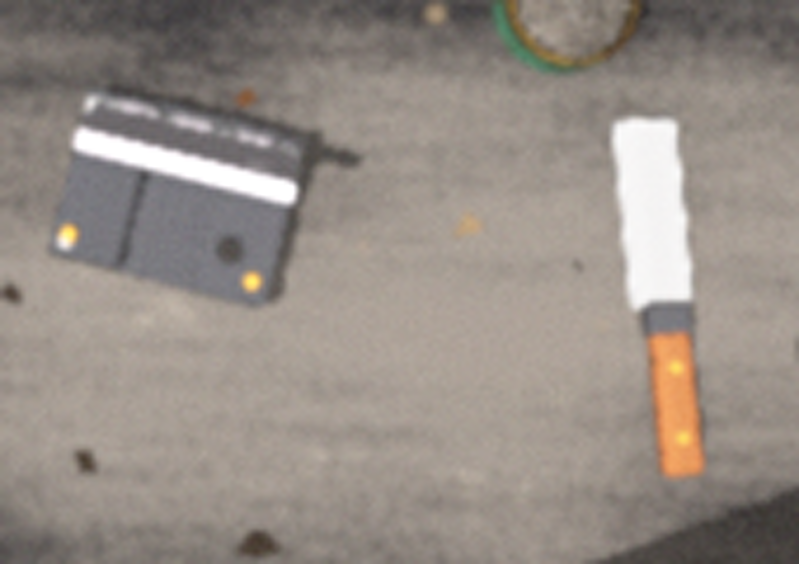

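View pics/t1b.png

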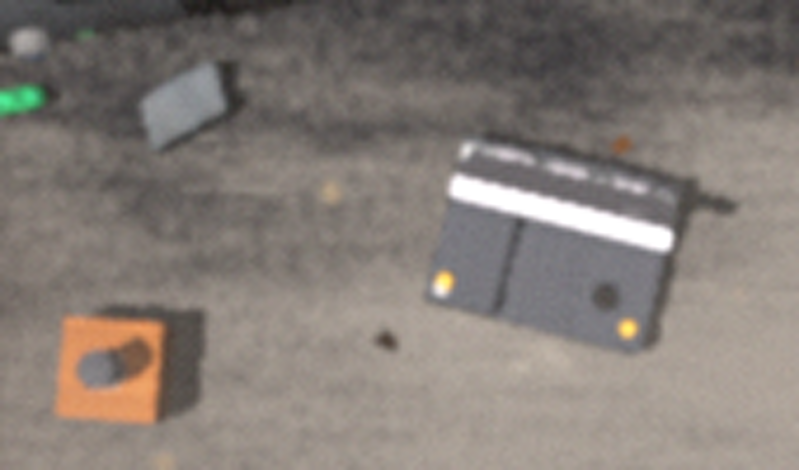

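View pics/s1_c.png

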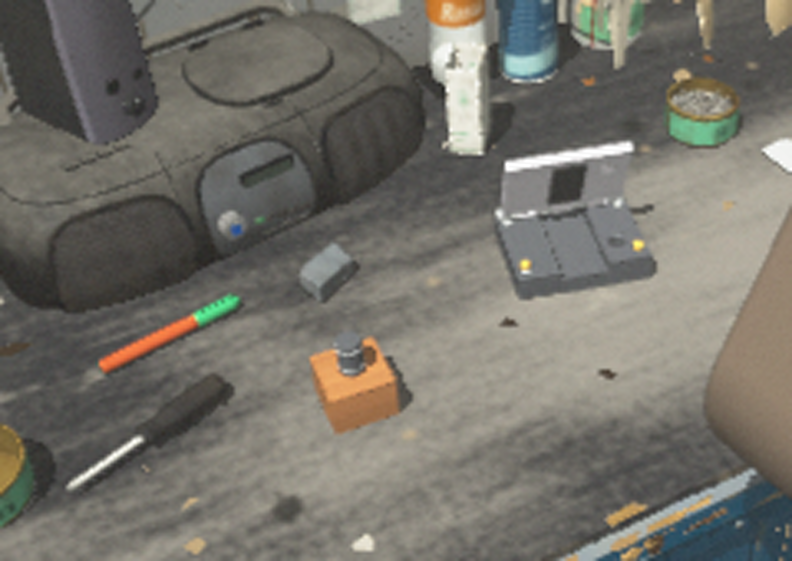

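Run:
```python
from h import *
c=lambda u,v:(300+u/4.7,150+v/4.7)
b=lambda u,v:(220+u/4.7,140+v/4.7)
for n,p,z in [("jfl",c(52,250),28),("jfr",c(270,305),28),("hole",c(230,249),28),("nl",c(613,120),4),("nr",c(678,119),4),("bl",c(632,308),4),("br",c(692,302),4),("hl",c(662,477),16),("hr",c(703,474),16),("fl",c(643,333),16),("fr",c(690,333),16)]:
    print(n,w("t1",*p,z).round(1))
for n,p,z in [("st tl",b(65,317),40),("tr",b(165,320),40),("br",b(160,423),40),("bl",b(57,414),40),("knob",b(98,368),68)]: print(n,w("t1",*p,z).round(1))
s=lambda u,v:(150+u/3.3,130+v/3.3)
for n,p,z in [("jfl",s(521,283),28),("jfr",s(655,262),28),("hole",s(617,240),28),("knobtop",s(349,340),74-6+0)]: print(n,w("s1",*p,z).round(1))
```

```text
jfl [556.5  77.1  28. ]
jfr [525.6 -47.7  28. ]
hole [557.6 -24.9  28. ]
nl [ 635.6 -250.4    4. ]
nr [ 636.3 -288.3    4. ]
bl [ 525.5 -259.9    4. ]
br [ 529.2 -294.6    4. ]
hl [ 429. -272.   16.]
hr [ 430.9 -295.3   16. ]
fl [ 511.  -262.5   16. ]
fr [ 511.2 -289.3   16. ]
st tl [543.5 283.5  40. ]
tr [542.1 226.2  40. ]
br [483.7 228.   40. ]
bl [488.4 286.9  40. ]
knob [514.4 257.4  68. ]
jfl [548.1  83.2  28. ]
jfr [513.  -37.4  28. ]
hole [556.6 -23.3  28. ]
knobtop [517.  258.1  68. ]
```

>>> servo_tool:
  steps:
    - [[0.012,0.08,-0.043],[0,0,0]]
    - [[0.012,0.08,-0.043],[0,0,0]]
    - [[0.012,0.08,-0.043],[0,0,0]]
    - [[0.012,0.08,-0.043],[0,0,0]]
    - [[0.012,0.08,-0.043],[0,0,0]]
    - [[0.012,0.08,-0.043],[0,0,0]]
    - [[0.012,0.08,-0.043],[0,0,0]]
    - [[0.012,0.08,-0.043],[0,0,0]]
    - [[0.012,0.08,-0.043],[0,0,0]]
    - [[0.012,0.08,-0.043],[0,0,0]]
    - [[0,0,0],[0.22,0,0]]
    - [[0,0,0],[0.22,0,0]]
  grip: -0.1

```text
t: 1.75
tool_pos: [500.9, -277.9, 147.7]
orientation: [0.483, 0.517, -0.483, 0.516]
ft_force: [-0.3, -0.1, 0.5]
gripper_width: 0.548
```

Run:
```python
from h import *
st()
snap("wrist","w1",None,1.25)
```

```text
t 1.75 pos [ 500.9 -277.9  147.7] F [-0.3 -0.1  0.5] T [ 0.02 -0.03 -0.04] w 0.548 q [-0.62  0.49  1.76 -0.    0.9   0.88]
[[-3.000e-04  9.977e-01  6.750e-02]
 [ 1.000e-04  6.750e-02 -9.977e-01]
 [-1.000e+00 -3.000e-04 -2.000e-04]]
```

View pics/w1_c.png

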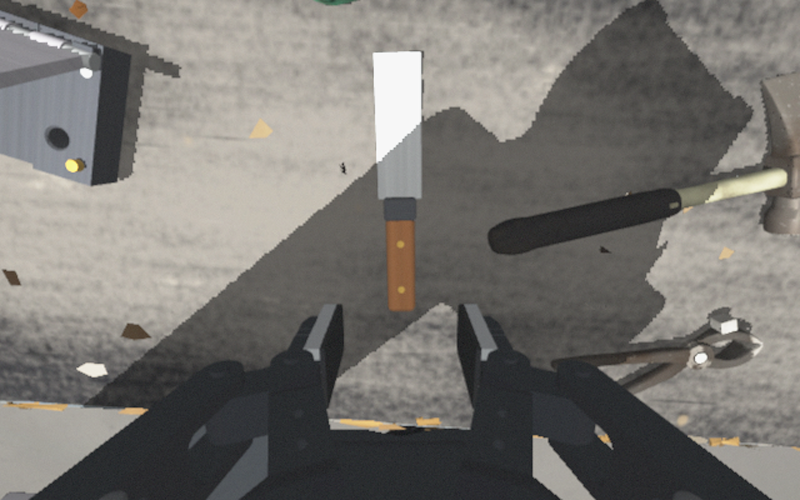

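Run:
```python
from h import *
k=1.25
for n,u,v,z in [("nl",373,53,4),("nr",421,51,4),("bl",378,198,4),("br",422,198,4),("el",389,310,16),("er",414,310,16),("hole",58,138,28),("cornfr",93,185,28)]:
    print(n,w("w1",u/k,v/k,z).round(1))
```

```text
nl [ 634.8 -248.7    4. ]
nr [ 638.5 -284.3    4. ]
bl [ 527.2 -258.     4. ]
br [ 529.7 -294.2    4. ]
el [ 432.5 -273.    16. ]
er [ 433.9 -294.7   16. ]
hole [558.7 -24.1  28. ]
cornfr [526.1 -44.   28. ]
```

>>> servo_tool:
  steps:
    - [[0.06,0,0],[0,0,0]]
    - [[0.06,0,0],[0,0,0]]
    - [[0.06,0,0],[0,0,0]]
    - [[0.06,0,0],[0,0,0]]
    - [[0.03,0,0],[0,0,0]]
    - [[0.016,0,0],[0,0,0]]
    - [[0.004,0,0],[0,0,0]]
    - [[0,0,0],[0,0,0]]

```text
t: 2.8
tool_pos: [500.8, -278.8, 3.5]
orientation: [0.482, 0.517, -0.482, 0.518]
ft_force: [-0.3, -0.2, 0.1]
gripper_width: 0.547
```

>>> servo_tool:
  steps:
    - [[0,0,0],[0,0,0]]
    - [[0,0,0],[0,0,0]]
    - [[0,0,0],[0,0,0]]
    - [[0,0,0],[0,0,0]]
    - [[0,0,0],[0,0,0]]
    - [[0,0,0],[0,0,0]]
  grip: 1

```text
t: 3.55
tool_pos: [500.5, -278.6, 2.9]
orientation: [0.482, 0.517, -0.482, 0.517]
ft_force: [0.6, -0.4, -0.6]
gripper_width: -0.002
```

Run:
```python
from h import *
st()
snap("wrist","w2",None,1.25)
```

```text
t 3.55 pos [ 500.5 -278.6    2.9] F [ 0.6 -0.4 -0.6] T [-0.01  0.01  0.03] w -0.002 q [-0.62  0.7   1.86 -0.    0.59  0.88]
[[-0.000e+00  9.976e-01  6.980e-02]
 [-1.000e-04  6.980e-02 -9.976e-01]
 [-1.000e+00 -0.000e+00  1.000e-04]]
```

View pics/w2_c.png

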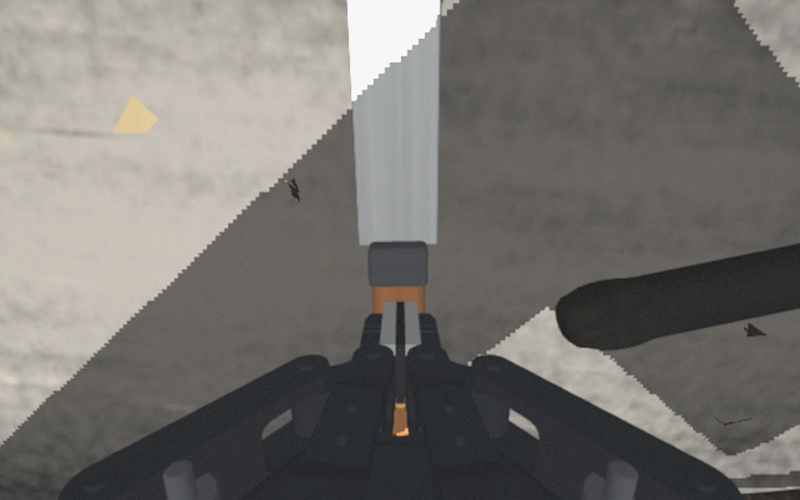

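Run:
```python
from h import *
snap("scene","s2",None,1.25)
snap("top","t2",(360,150,520,270),5)
```

```text
(no output)
```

View pics/s2_c.png

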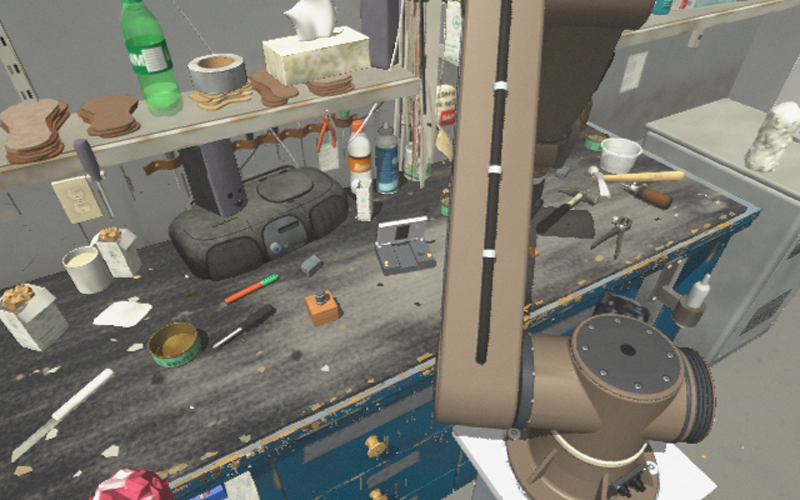

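View pics/t2_c.png

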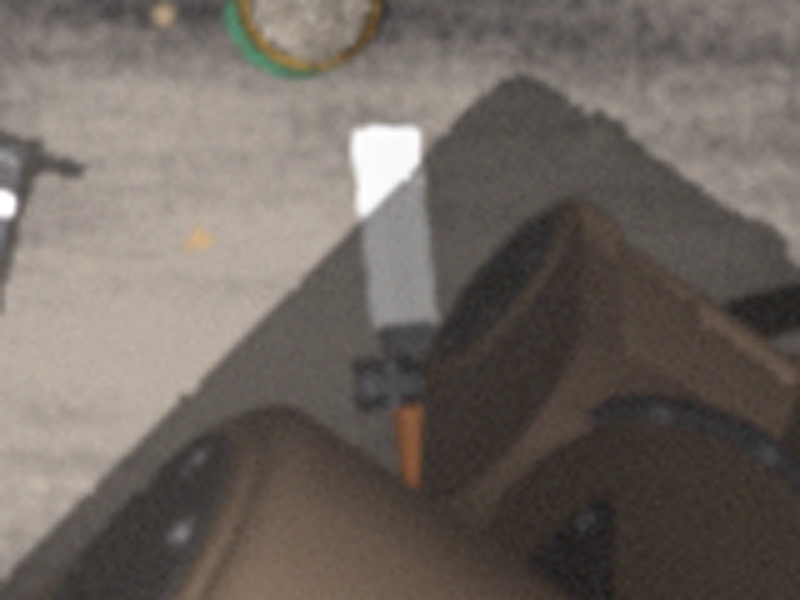

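Run:
```python
from h import *
s,R=st()
for z in (0,3,10,16,22): print(z,[(px("w2",(500.5+d,-278.6,z))*1.25).round(0) for d in (-11,0,11)])
# handle in w2: end of ferrule etc
print([(px("w2",(526.9+dx,-277,zz))*1.25).round(0) for dx,zz in ((0,4),(2,16),(-14,16))])
```

```text
t 3.7 pos [ 500.5 -278.6    2.9] F [-0.4 -1.   0.5] T [ 0.04 -0.02 -0.01] w 0.0 q [-0.62  0.7   1.86 -0.    0.59  0.88]
[[ 0.000e+00  9.976e-01  6.970e-02]
 [-1.000e-04  6.970e-02 -9.976e-01]
 [-1.000e+00  0.000e+00  1.000e-04]]
0 [array([399., 317.]), array([400., 297.]), array([402., 276.])]
3 [array([398., 320.]), array([400., 299.]), array([402., 278.])]
10 [array([398., 327.]), array([400., 305.]), array([402., 283.])]
16 [array([398., 333.]), array([400., 311.]), array([402., 288.])]
22 [array([398., 340.]), array([400., 317.]), array([402., 294.])]
[array([401., 247.]), array([401., 250.]), array([398., 285.])]
```

Run:
```python
from h import *
crop("w2","w2z",(250,180,390,370),3)
d=np.load("pics/w2.npz"); print(-d["R"].T@d["t"], d["R"][2])
for wd in(47,):print(300*26/wd)
c=d["R"]@np.array([526,-277,16])+d["t"];print(c)
```

```text
[ 573.10531512 -273.32757117  168.98763627] [-0.28433154 -0.0203753  -0.95850948]
165.95744680851064
[  0.29889063   1.6757563  160.10845325]
```

View pics/w2z.png

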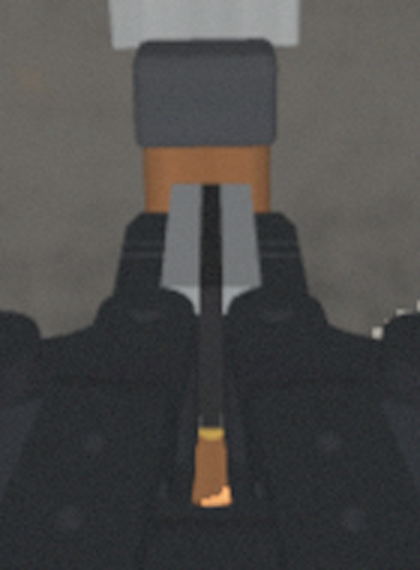

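>>> servo_tool:
  steps:
    - [[0.004,0,0],[0,0,0]]
    - [[0.004,0,0],[0,0,0]]
    - [[0,0,0],[0,0,0]]

```text
t: 4.08
tool_pos: [500.4, -278.6, -1.3]
orientation: [0.482, 0.517, -0.482, 0.517]
ft_force: [0.1, -0.0, -0.4]
gripper_width: 0.002
```

>>> servo_tool:
  steps:
    - [[0.004,0,0],[0,0,0]]
    - [[0.002,0,0],[0,0,0]]
    - [[0,0,0],[0,0,0]]

```text
t: 4.45
tool_pos: [500.5, -278.6, -4.2]
orientation: [0.482, 0.517, -0.482, 0.517]
ft_force: [-0.2, 0.4, -0.2]
gripper_width: 0.002
```

>>> servo_tool:
  steps:
    - [[0.004,0,0],[0,0,0]]
    - [[0.002,0,0],[0,0,0]]
    - [[0,0,0],[0,0,0]]

```text
t: 4.82
tool_pos: [500.5, -278.6, -7.2]
orientation: [0.482, 0.517, -0.482, 0.517]
ft_force: [-0.3, 0.1, -0.1]
gripper_width: 0.001
```

>>> servo_tool:
  steps:
    - [[0.004,0,0],[0,0,0]]
    - [[0,0,0],[0,0,0]]

```text
t: 5.08
tool_pos: [500.6, -278.7, -7.4]
orientation: [0.482, 0.517, -0.482, 0.518]
ft_force: [-5.7, 3.4, 22.9]
gripper_width: 0.002
```

>>> servo_tool:
  steps:
    - [[0.004,0,0],[0,0,0]]
    - [[0,0,0],[0,0,0]]

```text
t: 5.32
tool_pos: [500.7, -278.8, -7.5]
orientation: [0.482, 0.516, -0.482, 0.518]
ft_force: [-11.5, 6.2, 45.6]
gripper_width: -0.002
```

>>> servo_tool:
  steps:
    - [[-0.02,0,0],[0,0,0]]
    - [[-0.02,0,0],[0,0,0]]
    - [[0,0,0],[0,0,0]]
    - [[0,0,0],[0,0,0]]
    - [[0,0,0],[0,0,0]]
  grip: -0.1

```text
t: 5.95
tool_pos: [500.3, -278.5, 8.4]
orientation: [0.482, 0.517, -0.482, 0.517]
ft_force: [-1.2, 0.5, 0.2]
gripper_width: 0.549
```

Run:
```python
from h import *
st()
print(w("t2",360+390/5,150+380/5,45))
snap("wrist","w3",None,1.25)
```

```text
t 5.95 pos [ 500.3 -278.5    8.4] F [-1.2  0.5  0.2] T [ 0.02 -0.01 -0.05] w 0.549 q [-0.62  0.69  1.85 -0.    0.6   0.88]
[[-6.000e-04  9.976e-01  6.970e-02]
 [ 4.000e-04  6.970e-02 -9.976e-01]
 [-1.000e+00 -6.000e-04 -4.000e-04]]
[ 497.46076864 -256.81111516   45.        ]
```

View pics/w3_c.png

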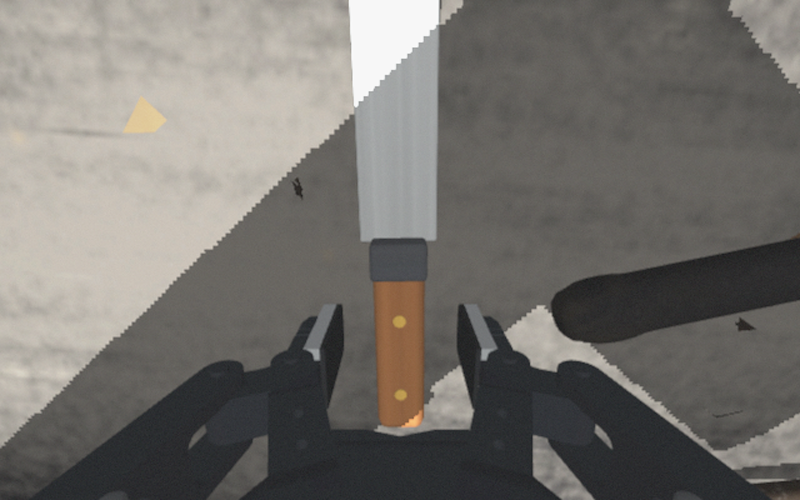

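>>> servo_tool:
  steps:
    - [[0.03,0,0],[0,0,0]]
    - [[0.02,0,0],[0,0,0]]
    - [[0.01,0,0],[0,0,0]]
    - [[0,0,0],[0,0,0]]

```text
t: 6.5
tool_pos: [500.3, -278.5, -21.7]
orientation: [0.482, 0.517, -0.482, 0.517]
ft_force: [0.4, -1.2, -0.6]
gripper_width: 0.551
```

>>> servo_tool:
  steps:
    - [[0,0,0],[0,0,0]]
    - [[0,0,0],[0,0,0]]
    - [[0,0,0],[0,0,0]]
    - [[0,0,0],[0,0,0]]
    - [[0,0,0],[0,0,0]]
  grip: 1

```text
t: 7.12
tool_pos: [500.7, -278.8, -20.6]
orientation: [0.482, 0.517, -0.482, 0.517]
ft_force: [-0.3, 1.1, 5.5]
gripper_width: 0.259
```

Run:
```python
from h import *
st()
snap("wrist","w4",None,1.25)
```

```text
t 7.12 pos [ 500.7 -278.8  -20.6] F [-0.3  1.1  5.5] T [ 0.17  0.09 -0.02] w 0.259 q [-0.62  0.73  1.86 -0.    0.54  0.88]
[[ 7.000e-04  9.976e-01  6.970e-02]
 [-6.000e-04  6.970e-02 -9.976e-01]
 [-1.000e+00  7.000e-04  6.000e-04]]
```

View pics/w4_c.png

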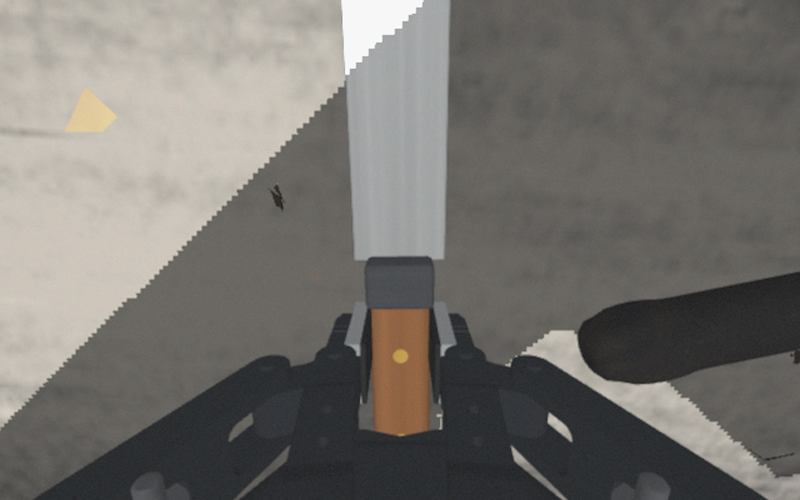

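>>> servo_tool:
  steps:
    - [[-0.04,0,0],[0,0,0]]
    - [[-0.1,0,0],[0,0,0]]
    - [[-0.1,0,0],[0,0,0]]
    - [[-0.06,0,0],[0,0,0]]
    - [[0,-0.04,-0.1],[0,0,0]]
    - [[0,-0.04,-0.1],[0,0,0]]
    - [[0,0,0],[0,0,0]]

```text
t: 8.05
tool_pos: [451.8, -179.0, 129.1]
orientation: [0.482, 0.518, -0.482, 0.517]
ft_force: [0.6, -0.5, -2.1]
gripper_width: 0.26
```

Run:
```python
from h import *
st()
snap("scene","s3",(295,165,355,225),10)
snap("wrist","w5",None,1.25)
snap("top","t3",(300,150,480,270),4.4)
crop("t3","t3j",(305,160,375,220),10)
```

```text
t 8.05 pos [ 451.8 -179.   129.1] F [ 0.6 -0.5 -2.1] T [-0.02  0.11 -0.01] w 0.26 q [-0.51  0.4   1.98  0.    0.76  0.99]
[[-1.500e-03  9.974e-01  7.190e-02]
 [ 9.000e-04  7.190e-02 -9.974e-01]
 [-1.000e+00 -1.500e-03 -1.000e-03]]
```

View pics/s3_c.png

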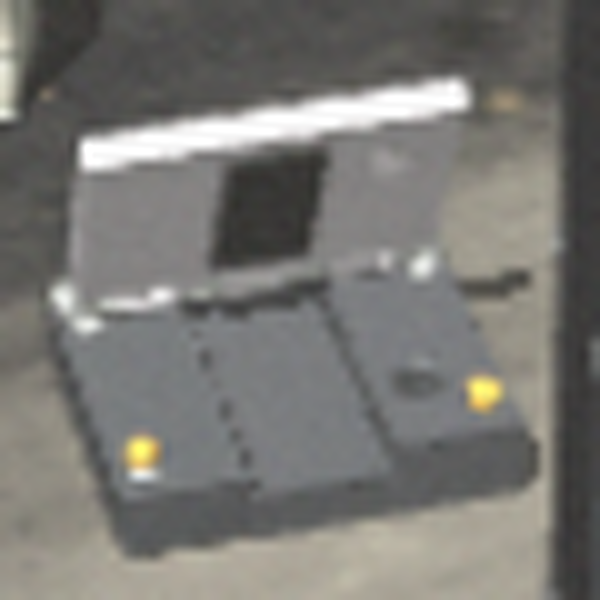

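View pics/w5_c.png

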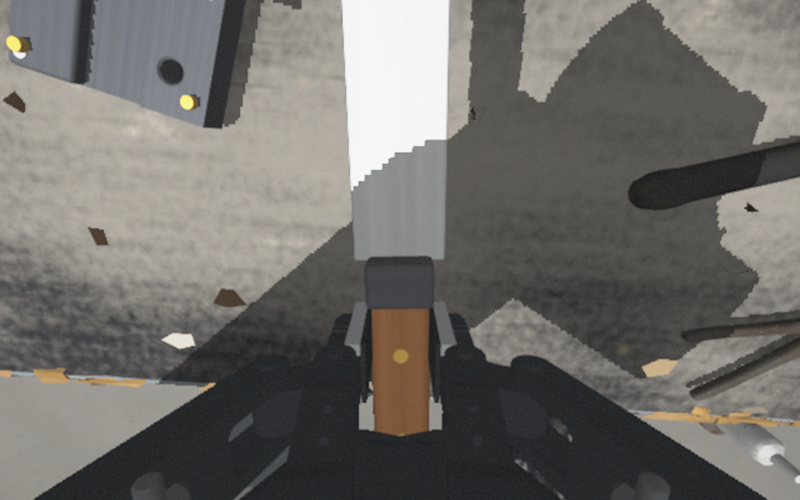

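View pics/t3_c.png

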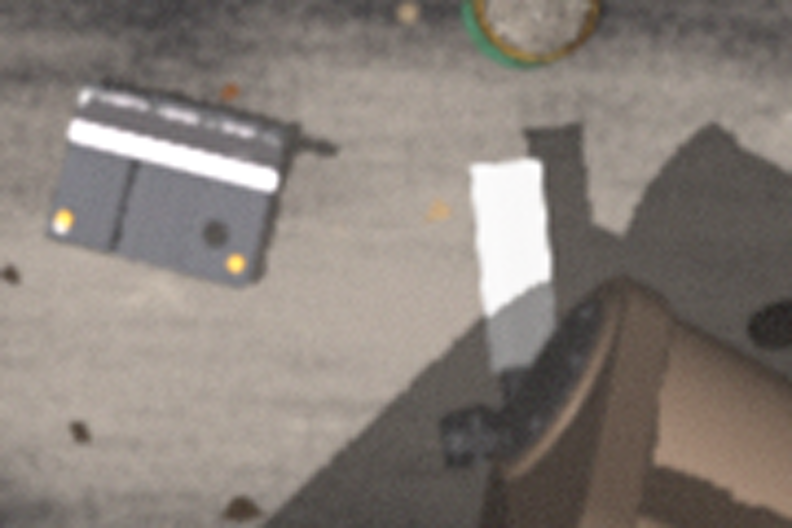

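View pics/t3j.png

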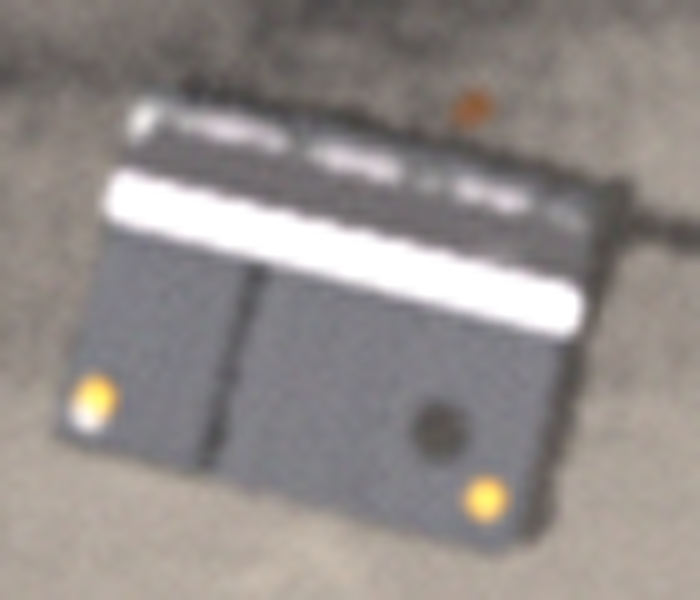

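```bash
cat > fit.py <<'E'
from h import *
from scipy.optimize import least_squares
J=lambda u,v:(305+u/10,160+v/10)
S=lambda u,v:(295+u/10,165+v/10)
W=lambda u,v:(u/1.25,v/1.25)
B=lambda x,y,z:("b",x,y,z); L=lambda x,y,z:("l",x,y,z)
obs=[("t3",J(62,430),B(-50,64,28)),("t3",J(515,548),B(-50,-64,28)),("t3",J(440,430),B(-22,-38,28)),
("t3",J(108,195),L(-84,59,1)),("t3",J(583,305),L(-84,-59,1)),
("s3",S(120,497),B(-50,64,28)),("s3",S(530,435),B(-50,-64,28)),("s3",S(418,380),B(-22,-38,28)),
("s3",S(82,140),L(-85,59,5)),("s3",S(82,170),L(-85,59,-4)),("s3",S(468,82),L(-85,-59,5)),("s3",S(468,107),L(-85,-59,-4)),
("w5",W(205,127),B(-50,-64,28)),("w5",W(171,71),B(-22,-38,28)),("w1",W(58,138),B(-22,-38,28)),("w1",W(93,185),B(-50,-64,28)),("w5",W(82,82),B(-50,-22,28))]
def pt(p,o):
    x,y,a,th=p; k,X,Y,Z=o
    if k=="l": X,Z=38+X*np.cos(th)+Z*np.sin(th),32-X*np.sin(th)+Z*np.cos(th)
    return [x+X*np.cos(a)-Y*np.sin(a),y+X*np.sin(a)+Y*np.cos(a),Z]
f=lambda p:np.concatenate([px(i,pt(p,o))-np.array(q) for i,q,o in obs])
if __name__=="__main__":
    r=least_squares(f,[588,5,-.243,1.1],loss="soft_l1",f_scale=1.); print(r.x); print(f(r.x).reshape(-1,2).round(1))
    r2=least_squares(lambda p:f(p).reshape(-1,2)[[0,1,2,3,4,12,13,14,15,16]].ravel(),r.x);print(r2.x)
    np.save("jig.npy",r.x)
E
python3 fit.py
```

```text
[ 5.89750600e+02  7.07375163e+00 -2.47289902e-01  1.18793725e+00]
[[-1.7  0. ]
 [-0.9  0.1]
 [-0.3 -0.6]
 [-0.1 -0.1]
 [-1.4  0.7]
 [ 0.  -0.9]
 [-0.3 -2.1]
 [ 0.1 -0.8]
 [-0.   0. ]
 [ 0.7 -0.4]
 [-0.7 -0.4]
 [ 0.1 -0.4]
 [-0.6 -0.2]
 [ 0.7 -0.4]
 [ 0.2 -0.4]
 [-1.2  0.4]
 [47.6 19.2]]
[ 5.96478557e+02  6.86498914e+00 -3.98125692e-01  1.12860013e+00]
```

```bash
sed -i 's/B(-50,-22,28)/B(-50,22,28)/' fit.py; python3 fit.py
```

```text
[ 5.89761596e+02  6.45525016e+00 -2.47718451e-01  1.18686332e+00]
[[-1.5  0. ]
 [-0.7  0.1]
 [-0.  -0.6]
 [ 0.1 -0. ]
 [-1.2  0.8]
 [ 0.2 -1. ]
 [-0.1 -2.1]
 [ 0.2 -0.9]
 [ 0.2 -0. ]
 [ 0.8 -0.4]
 [-0.5 -0.4]
 [ 0.3 -0.4]
 [ 0.1 -0.1]
 [ 1.4 -0.4]
 [ 0.9 -0.4]
 [-0.6  0.5]
 [-6.   1.2]]
[ 5.89832980e+02  5.73146544e+00 -2.45217025e-01  1.19886988e+00]
```

Run:
```python
from h import *
k=4.4
a=w("t3",300+470/k,150+165/k,153.7);b=w("t3",300+542/k,150+158/k,153.7);print(a,b)
n=(a+b)/2; print(n, np.linalg.norm(a-b), n-[451.8,-179,0], np.arctan2(n[1]+179,n[0]-451.8))
# edge directions in wrist
R=st()[1]
for q in [(342,0),(449,0),(355,260),(445,260)]:
    print(w("w5",q[0]/1.25,q[1]/1.25,153.7))
```

```text
[ 588.19854684 -153.15625002  153.7       ] [ 592.09065766 -191.35209087  153.7       ]
[ 590.14460225 -172.25417044  153.7       ] 38.39362948424522 [138.34460225   6.74582956 153.7       ] 0.04872247037293675
t 8.2 pos [ 454.2 -182.1  129.1] F [ 0.4 -0.4 -1.4] T [-0.01  0.11 -0.02] w 0.262 q [-0.52  0.41  1.97 -0.    0.76  0.98]
[[ 8.000e-04  9.976e-01  6.980e-02]
 [-6.000e-04  6.980e-02 -9.976e-01]
 [-1.000e+00  7.000e-04  7.000e-04]]
[ 568.76878843 -153.15745758  153.7       ]
[ 571.2872714  -188.21812357  153.7       ]
[ 479.44809794 -160.77398999  153.7       ]
[ 481.99239164 -196.38412494  153.7       ]
```

>>> servo_tool:
  steps:
    - [[0,0.003,-0.06],[0,0,0]]
    - [[0,0.003,-0.09],[0,0,0]]
    - [[0,0.003,-0.09],[0,0,0]]
    - [[0,0.003,-0.09],[0,0,0]]
    - [[0,0.003,-0.08],[0,0,0]]
    - [[0,0,-0.04],[0,0,0]]
    - [[0,0,0],[0.21,0,0]]
    - [[0,0,0],[0.22,0,0]]
    - [[0,0,0],[0.22,0,0]]
    - [[0,0,0],[0,0,0]]
    - [[0,0,0],[0,0,0]]

```text
t: 9.57
tool_pos: [445.8, 43.0, 128.7]
orientation: [-0.559, -0.433, 0.559, -0.433]
ft_force: [0.2, -0.4, -1.5]
gripper_width: 0.266
```

Run:
```python
from h import *
st()
snap("wrist","w6",None,1.25)
snap("top","t4",(300,150,400,270),5)
```

```text
t 9.57 pos [445.8  43.  128.7] F [ 0.2 -0.4 -1.5] T [-0.01  0.06  0.  ] w 0.266 q [-0.05  0.36  2.07 -0.    0.71  1.77]
[[-1.000e-04  9.681e-01 -2.507e-01]
 [-1.000e-04 -2.507e-01 -9.681e-01]
 [-1.000e+00 -0.000e+00  1.000e-04]]
```

View pics/w6_c.png

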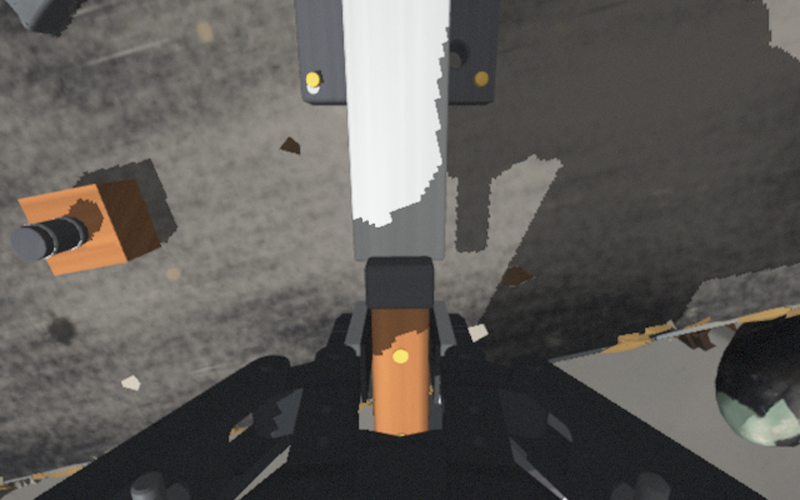

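View pics/t4_c.png

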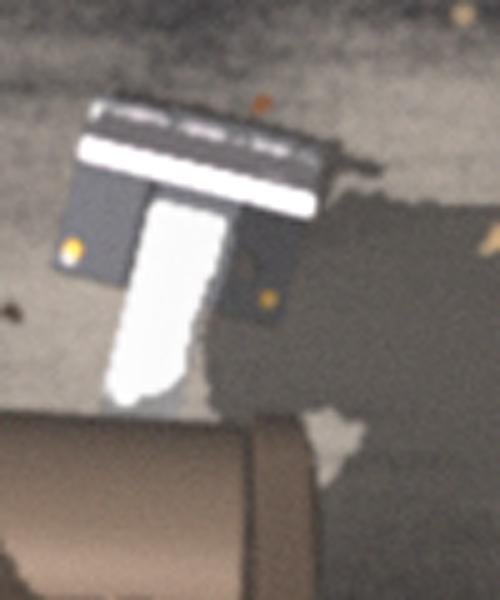

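Run:
```python
from h import *
x,y,a,th=589.8,6.3,-.2465,1.19
def tj(p): d=np.array(p[:2])-[x,y]; return [d[0]*np.cos(a)+d[1]*np.sin(a), -d[0]*np.sin(a)+d[1]*np.cos(a)]
L=w("w6",302/1.25,103/1.25,28);R=w("w6",495/1.25,103/1.25,28);print(L,R,tj(L),tj(R))
k=5
print(tj([445.8,43]))
for q in [(150,202),(235,212),(105,400)]: print(tj(w("t4",300+q[0]/k,150+q[1]/k,153.5)))
```

```text
[555.97222902  81.73222184  28.        ] [523.86290258 -42.34071148  28.        ] [np.float64(-51.21154992094333), np.float64(64.89772981762857)] [np.float64(-52.07509599252319), np.float64(-63.259813516134926)]
[np.float64(-148.60243863224568), np.float64(0.45302599223600026)]
[np.float64(-13.922195747182148), np.float64(17.87344762883458)]
[np.float64(-8.580197236592848), np.float64(-22.066466985651672)]
[np.float64(-109.35547989183274), np.float64(15.212430188759548)]
```

>>> servo_tool:
  steps:
    - [[0.04,0,0],[0,0,0]]
    - [[0.06,0,0],[0,0,0]]
    - [[0.06,0,0],[0,0,0]]
    - [[0.05,0,0],[0,0,0]]
    - [[0.03,0,0],[0,0,0]]
    - [[0,0,0],[0,0,0]]
    - [[0,0,0],[0,0,0]]

```text
t: 10.55
tool_pos: [445.7, 43.3, 9.3]
orientation: [0.56, 0.432, -0.559, 0.433]
ft_force: [1.1, -0.2, -0.8]
gripper_width: 0.264
```

Run:
```python
from h import *
st()
snap("wrist","w7",None,1.25)
snap("scene","s7",(295,165,365,225),10)
```

```text
t 10.55 pos [445.7  43.3   9.3] F [ 1.1 -0.2 -0.8] T [-0.01  0.03 -0.  ] w 0.264 q [-0.05  0.59  2.16 -0.    0.39  1.77]
[[ 6.000e-04  9.677e-01 -2.521e-01]
 [-1.000e-04 -2.521e-01 -9.677e-01]
 [-1.000e+00  6.000e-04 -0.000e+00]]
```

View pics/w7_c.png

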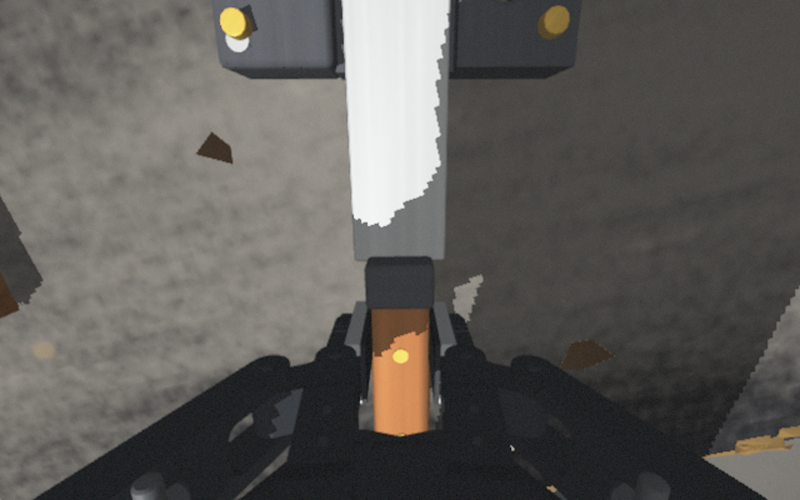

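View pics/s7_c.png

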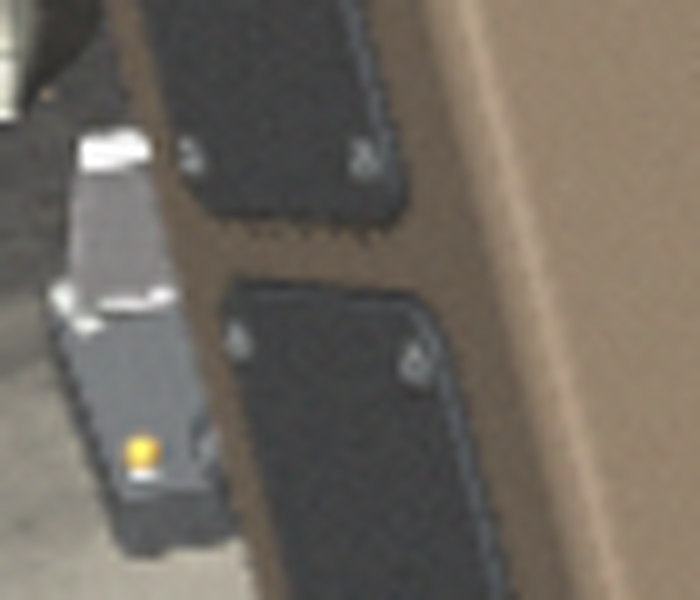

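>>> servo_tool:
  steps:
    - [[0.01,0,0],[0,0,0]]
    - [[0.008,0,0],[0,0,0]]
    - [[0,0,0],[0,0,0]]
    - [[0,0,0],[0,0,0]]

```text
t: 11.15
tool_pos: [445.4, 43.3, -0.2]
orientation: [-0.559, -0.432, 0.56, -0.432]
ft_force: [-0.2, 0.7, -2.3]
gripper_width: 0.263
```

>>> servo_tool:
  steps:
    - [[0.003,0,0],[0,0,0]]
    - [[0,0,0],[0,0,0]]

```text
t: 11.4
tool_pos: [445.4, 43.3, -1.7]
orientation: [-0.56, -0.432, 0.56, -0.432]
ft_force: [0.9, 0.4, -1.0]
gripper_width: 0.261
```

>>> servo_tool:
  steps:
    - [[0,0.02,0],[0,0,0]]
    - [[0,0.03,0],[0,0,0]]
    - [[0,0.02,0],[0,0,0]]
    - [[0,0,0],[0,0,0]]

```text
t: 11.9
tool_pos: [480.1, 34.2, -1.7]
orientation: [0.56, 0.432, -0.559, 0.432]
ft_force: [-0.8, 0.2, -1.5]
gripper_width: 0.26
```

Run:
```python
from h import *
st()
snap("wrist","w8",None,1.25)
```

```text
t 11.9 pos [480.1  34.2  -1.7] F [-0.8  0.2 -1.5] T [0.03 0.11 0.03] w 0.26 q [-0.07  0.63  2.09 -0.    0.42  1.76]
[[ 7.000e-04  9.675e-01 -2.528e-01]
 [-1.000e-04 -2.528e-01 -9.675e-01]
 [-1.000e+00  7.000e-04 -0.000e+00]]
```

View pics/w8_c.png

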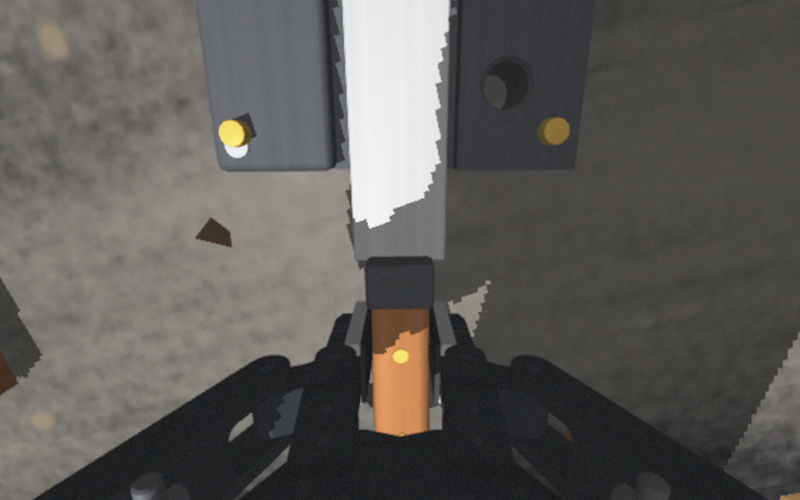

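>>> servo_tool:
  steps:
    - [[0,0.016,0],[0,0,0]]
    - [[0,0.012,0],[0,0,0]]
    - [[0,0,0],[0,0,0]]

```text
t: 12.32
tool_pos: [493.3, 30.8, -1.6]
orientation: [0.56, 0.432, -0.56, 0.432]
ft_force: [-0.0, -0.2, -1.2]
gripper_width: 0.26
```

>>> servo_tool:
  steps:
    - [[0,0.006,0],[0,0,0]]
    - [[0,0.004,0],[0,0,0]]
    - [[0,0,0],[0,0,0]]

```text
t: 12.7
tool_pos: [497.7, 29.6, -1.6]
orientation: [0.56, 0.432, -0.56, 0.432]
ft_force: [0.1, -1.0, -0.9]
gripper_width: 0.262
```

>>> servo_tool:
  steps:
    - [[0,0.004,0],[0,0,0]]
    - [[0,0,0],[0,0,0]]

```text
t: 12.95
tool_pos: [499.7, 29.2, -1.6]
orientation: [-0.56, -0.432, 0.56, -0.432]
ft_force: [0.0, -1.3, -0.9]
gripper_width: 0.258
```

>>> servo_tool:
  steps:
    - [[0,0.004,0],[0,0,0]]
    - [[0,0,0],[0,0,0]]

```text
t: 13.2
tool_pos: [499.7, 29.0, -2.0]
orientation: [-0.558, -0.433, 0.561, -0.431]
ft_force: [-7.0, 3.0, 1.1]
gripper_width: 0.259
```

>>> servo_tool:
  steps:
    - [[0.001,-0.002,0],[0,0,0]]
    - [[0,0,0],[0,0,0]]
    - [[0,0,0],[0,0,0]]
    - [[0,0,0],[0,0,0]]
  grip: -0.1

```text
t: 13.7
tool_pos: [500.9, 28.9, -2.0]
orientation: [0.56, 0.432, -0.559, 0.432]
ft_force: [-0.6, -0.2, -0.2]
gripper_width: 0.552
```

Run:
```python
from h import *
st()
snap("wrist","w9",None,1.25)
```

```text
t 13.7 pos [500.9  28.9  -2. ] F [-0.6 -0.2 -0.2] T [-0.04  0.07  0.  ] w 0.552 q [-0.07  0.65  2.04 -0.    0.46  1.75]
[[ 6.000e-04  9.676e-01 -2.525e-01]
 [-1.000e-04 -2.525e-01 -9.676e-01]
 [-1.000e+00  6.000e-04 -0.000e+00]]
```

View pics/w9_c.png

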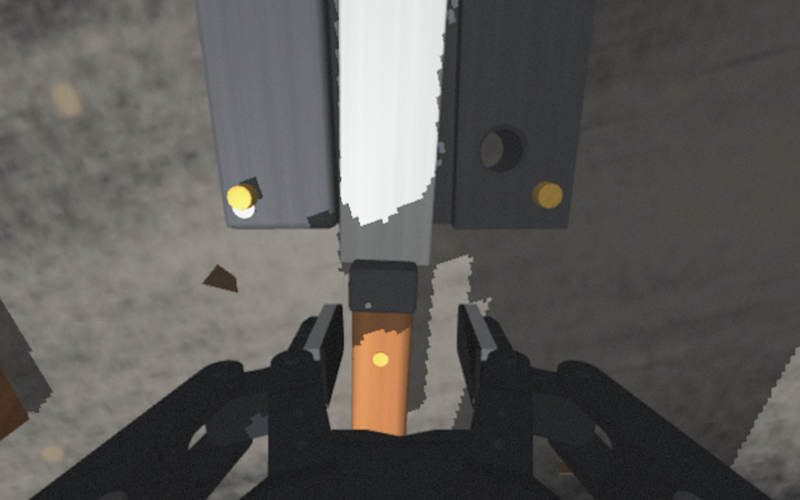

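Run:
```python
from h import *
x,y,a,th=589.8,6.3,-.2465,1.19
def tj(p): d=np.array(p[:2])-[x,y]; return np.round([d[0]*np.cos(a)+d[1]*np.sin(a), -d[0]*np.sin(a)+d[1]*np.cos(a)],1)
for n,q,z in [("bl",(341,263),22),("br",(432,265),22),("jl",(228,228),28),("jr",(568,228),28),("top l",(339,0),22),("top r",(446,0),22)]: print(n,tj(w("w9",q[0]/1.25,q[1]/1.25,z)))
for q,z in [((316,110),150),((250,150),100),((240,155),50),((337,120),60)]: print(q,w("t1",*q,z).round(0))
for q,z in [((278,160),150),((290,172),0)]: print(q,w("s1",*q,z).round(0))
```

```text
bl [-65.5  23.7]
br [-66.6 -12.6]
jl [-49.5  63.9]
jr [-50.6 -62.4]
top l [25.7 19.5]
top r [ 25.4 -15.8]
(316, 110) [775.  61. 150.]
(250, 150) [687. 230. 100.]
(240, 155) [684. 267.  50.]
(337, 120) [776.   9.  60.]
(278, 160) [692. 106. 150.]
(290, 172) [808.  16.   0.]
```

>>> servo_tool:
  steps:
    - [[-0.04,0,0],[0,0,0]]
    - [[-0.08,0,0],[0,0,0]]
    - [[-0.09,0,0],[0,0,0]]
    - [[-0.08,0,0],[0,0,0]]
    - [[-0.03,0,0],[0,0,0]]
    - [[0,0,0],[0,0,0]]
    - [[0,0,0],[0,0,0]]

```text
t: 14.62
tool_pos: [500.0, 28.9, 156.6]
orientation: [-0.559, -0.433, 0.56, -0.432]
ft_force: [0.6, 0.6, -0.3]
gripper_width: 0.552
```

Run:
```python
from h import *
st()
snap("wrist","w10",None,1.25)
```

```text
t 14.62 pos [500.   28.9 156.6] F [ 0.6  0.6 -0.3] T [ 0.    0.04 -0.02] w 0.552 q [-0.07  0.38  1.92 -0.    0.84  1.75]
[[-2.000e-03  9.676e-01 -2.525e-01]
 [ 1.000e-04 -2.525e-01 -9.676e-01]
 [-1.000e+00 -2.000e-03  5.000e-04]]
```

View pics/w10_c.png

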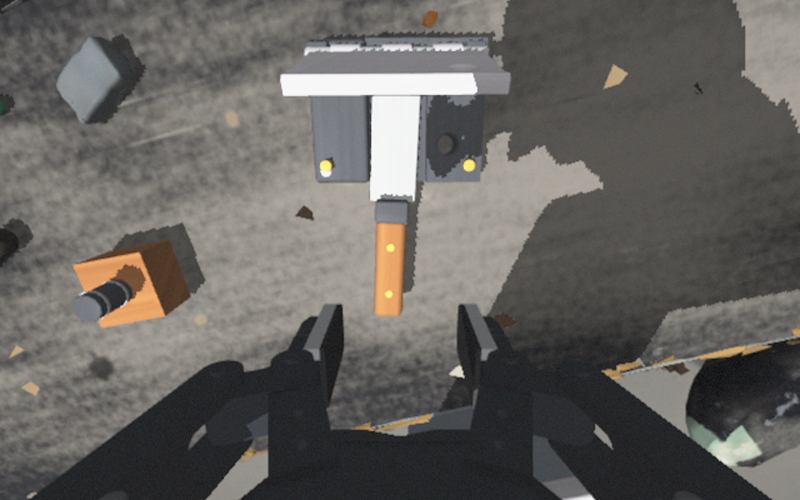

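>>> servo_tool:
  steps:
    - [[0,0.05,-0.01],[0,0,0]]
    - [[0,0.08,-0.02],[0,0,0]]
    - [[0,0.08,-0.02],[0,0,0]]
    - [[0,0.06,0],[0,0,0]]
    - [[0,0.01,0],[0,0,0]]
    - [[0,0,0],[0,0,0]]
    - [[0.05,0,0],[0,0,0]]
    - [[0.04,0,0],[0,0,0]]
    - [[0,0,0],[0,0,0]]
  grip: 1

```text
t: 15.8
tool_pos: [640.8, 18.1, 111.7]
orientation: [-0.559, -0.433, 0.56, -0.432]
ft_force: [0.8, 0.7, -0.2]
gripper_width: 0.001
```

Run:
```python
from h import *
s,_=st()
x,y,a,th=589.8,6.3,-.2465,1.19
d=s["tool_pos"][:2]-[x,y]; print(np.round([d[0]*np.cos(a)+d[1]*np.sin(a), -d[0]*np.sin(a)+d[1]*np.cos(a)],1))
snap("wrist","w11",None,1.25)
snap("scene","s11",(260,110,380,230),5)
```

```text
t 15.8 pos [640.8  18.1 111.7] F [ 0.8  0.7 -0.2] T [0.01 0.04 0.01] w 0.001 q [-0.07  0.62  1.61 -0.    0.92  1.75]
[[-3.200e-03  9.676e-01 -2.523e-01]
 [ 2.000e-04 -2.523e-01 -9.676e-01]
 [-1.000e+00 -3.100e-03  6.000e-04]]
[46.6 23.9]
```

View pics/w11_c.png

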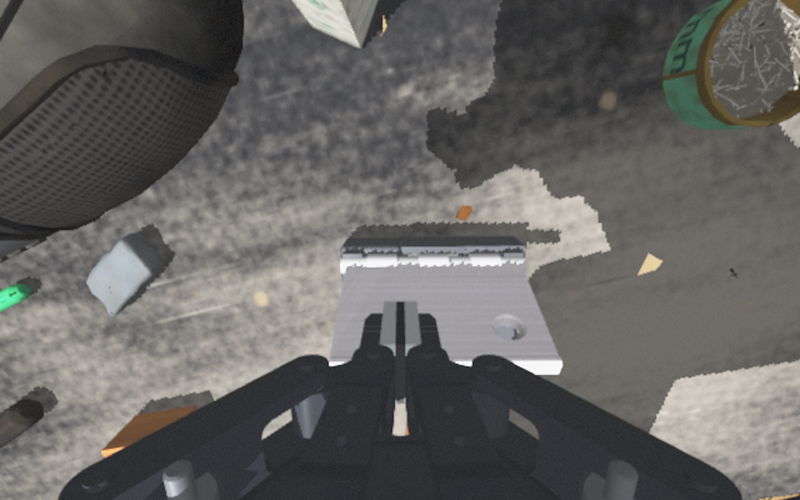

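View pics/s11_c.png

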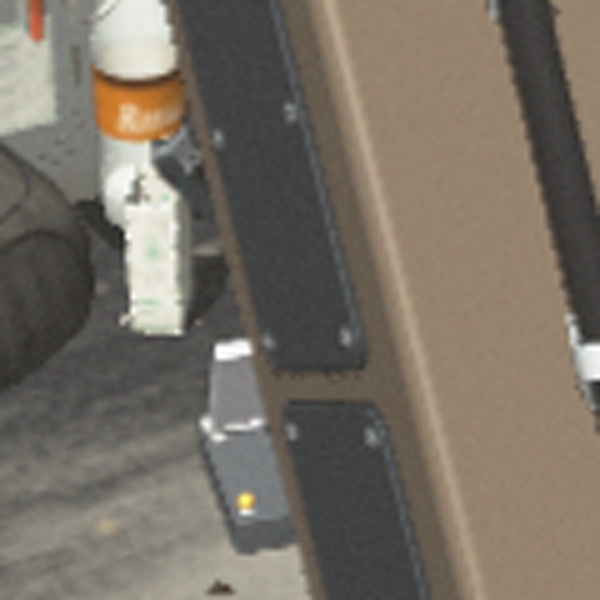

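>>> servo_tool:
  steps:
    - [[0.04,0,0],[0,0,0]]
    - [[0.037,0,0],[0,0,0]]
    - [[0,0,0],[0,0,0]]
    - [[0,-0.02,0],[0,0,0]]
    - [[0,-0.018,0],[0,0,0]]
    - [[0.005,-0.012,0],[0,0,0]]
    - [[0.005,-0.012,0],[0,0,0]]
    - [[0.008,-0.011,0],[0,0,0]]
    - [[0.008,-0.011,0],[0,0,0]]
    - [[0,0,0],[0,0,0]]

```text
t: 17.15
tool_pos: [601.1, 28.5, 60.8]
orientation: [-0.559, -0.433, 0.56, -0.432]
ft_force: [-0.2, -0.5, -0.3]
gripper_width: -0.001
```

Run:
```python
from h import *
s,_=st()
x,y,a,th=589.8,6.3,-.2465,1.19
d=s["tool_pos"][:2]-[x,y]; print(np.round([d[0]*np.cos(a)+d[1]*np.sin(a), -d[0]*np.sin(a)+d[1]*np.cos(a)],1))
snap("wrist","w12",None,1.25)
```

```text
t 17.15 pos [601.1  28.5  60.8] F [-0.2 -0.5 -0.3] T [-0.01  0.02 -0.02] w -0.001 q [-0.06  0.64  1.75 -0.    0.75  1.76]
[[-1.300e-03  9.676e-01 -2.524e-01]
 [-0.000e+00 -2.524e-01 -9.676e-01]
 [-1.000e+00 -1.200e-03  3.000e-04]]
[ 5.5 24.3]
```

View pics/w12_c.png

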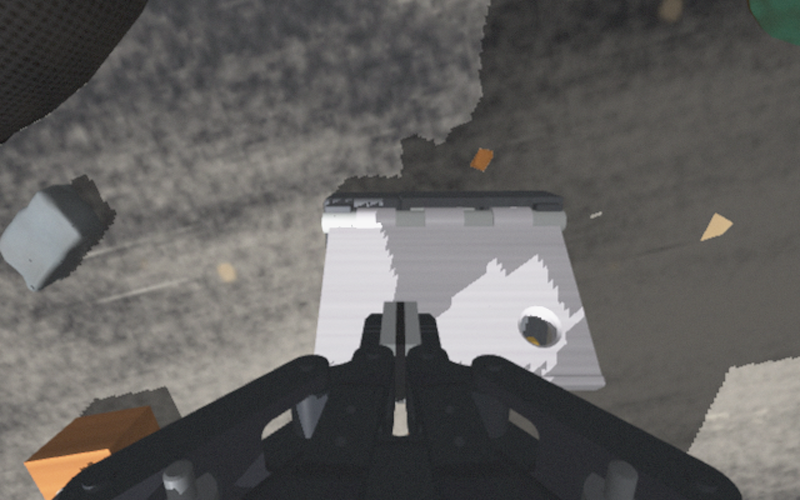

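>>> servo_tool:
  steps:
    - [[0.01,-0.01,0],[0,0,0]]
    - [[0.01,-0.009,0],[0,0,0]]
    - [[0.012,-0.008,0],[0,0,0]]
    - [[0.012,-0.007,0],[0,0,0]]
    - [[0.013,-0.005,0],[0,0,0]]
    - [[0.013,-0.005,0],[0,0,0]]
    - [[0.013,-0.003,0],[0,0,0]]
    - [[0.004,0,0],[0,0,0]]
    - [[0,0,0],[0,0,0]]
    - [[0,0,0],[0,0,0]]

```text
t: 18.45
tool_pos: [579.2, 34.3, 18.0]
orientation: [0.56, 0.432, -0.559, 0.432]
ft_force: [1.6, 0.1, -1.5]
gripper_width: 0.003
```

Run:
```python
from h import *
s,_=st()
x,y,a,th=589.8,6.3,-.2465,1.19
d=s["tool_pos"][:2]-[x,y]; print(np.round([d[0]*np.cos(a)+d[1]*np.sin(a), -d[0]*np.sin(a)+d[1]*np.cos(a)],1))
snap("wrist","w13",None,1.25)
```

```text
t 18.45 pos [579.2  34.3  18. ] F [ 1.6  0.1 -1.5] T [-0.03 -0.03 -0.  ] w 0.003 q [-0.05  0.68  1.83 -0.    0.63  1.77]
[[ 5.000e-04  9.676e-01 -2.525e-01]
 [-1.000e-04 -2.525e-01 -9.676e-01]
 [-1.000e+00  5.000e-04 -0.000e+00]]
[-17.1  24.5]
```

View pics/w13_c.png

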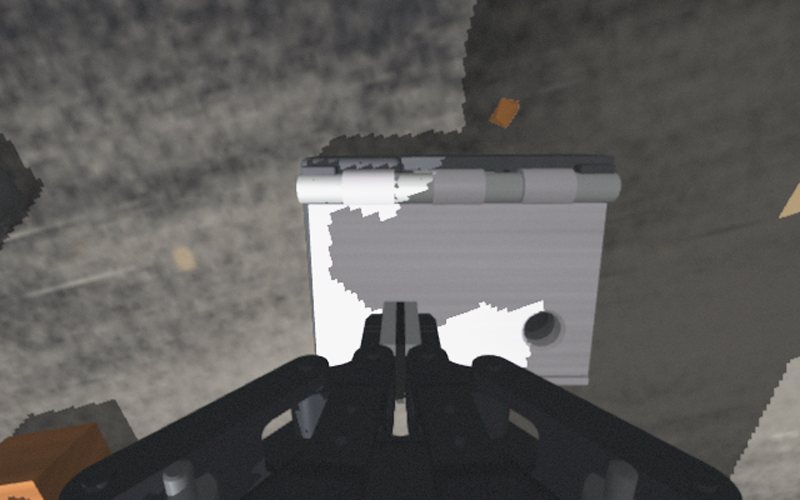

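>>> servo_tool:
  steps:
    - [[0.005,0,0],[0,0,0]]
    - [[0,0,0],[0,0,0]]

```text
t: 18.75
tool_pos: [579.1, 34.3, 15.4]
orientation: [0.56, 0.432, -0.56, 0.432]
ft_force: [0.1, 0.3, 2.0]
gripper_width: 0.001
```

>>> servo_tool:
  steps:
    - [[0.003,0,0],[0,0,0]]
    - [[0,0,0],[0,0,0]]

```text
t: 19.0
tool_pos: [578.9, 34.3, 14.0]
orientation: [-0.56, -0.432, 0.56, -0.432]
ft_force: [-1.0, 0.4, 4.7]
gripper_width: 0.0
```

>>> servo_tool:
  steps:
    - [[0.002,0,0],[0,0,0]]
    - [[0,0,0],[0,0,0]]

```text
t: 19.25
tool_pos: [578.9, 34.4, 13.0]
orientation: [-0.56, -0.432, 0.56, -0.432]
ft_force: [-1.9, 0.9, 6.0]
gripper_width: 0.0
```

>>> servo_tool:
  steps:
    - [[-0.03,0,0],[0,0,0]]
    - [[-0.08,0,0],[0,0,0]]
    - [[-0.08,0,0],[0,0,0]]
    - [[-0.03,-0.03,-0.05],[0,0,0]]
    - [[0,-0.05,-0.085],[0,0,0]]
    - [[0,-0.05,-0.085],[0,0,0]]
    - [[0,-0.05,-0.085],[0,0,0]]
    - [[0,-0.04,-0.065],[0,0,0]]
    - [[0,-0.017,-0.028],[0,0,0]]
    - [[0,0,0],[0,0,0]]
    - [[0,0,0],[0,0,0]]
  grip: -0.1

```text
t: 20.62
tool_pos: [515.0, 255.8, 123.0]
orientation: [-0.56, -0.432, 0.56, -0.432]
ft_force: [0.4, 0.4, -0.3]
gripper_width: 0.551
```

Run:
```python
from h import *
s,_=st()
snap("wrist","w14",None,1.25)
snap("top","t14",(220,140,390,240),4.7)
snap("scene","s14",(220,160,360,265),5.5)
```

```text
t 20.62 pos [515.  255.8 123. ] F [ 0.4  0.4 -0.3] T [ 0.01  0.05 -0.  ] w 0.551 q [ 0.35  0.52  1.77 -0.    0.85  2.17]
[[ 1.000e-04  9.674e-01 -2.532e-01]
 [-2.000e-04 -2.532e-01 -9.674e-01]
 [-1.000e+00  2.000e-04  2.000e-04]]
```

View pics/w14_c.png

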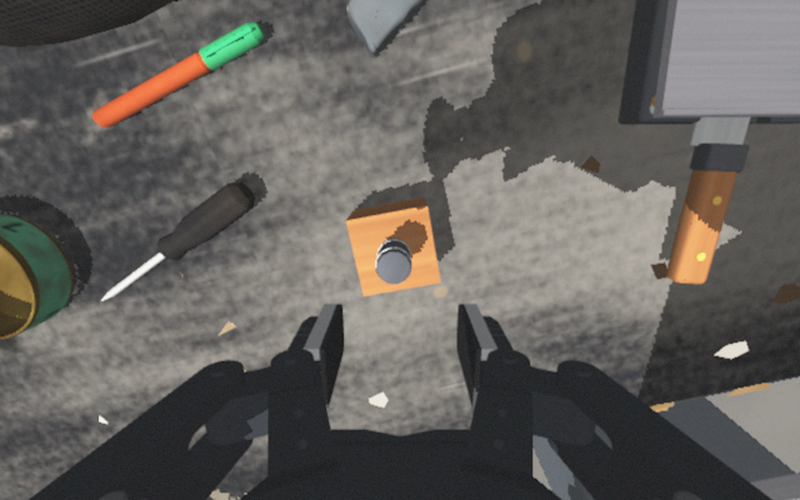

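View pics/t14_c.png

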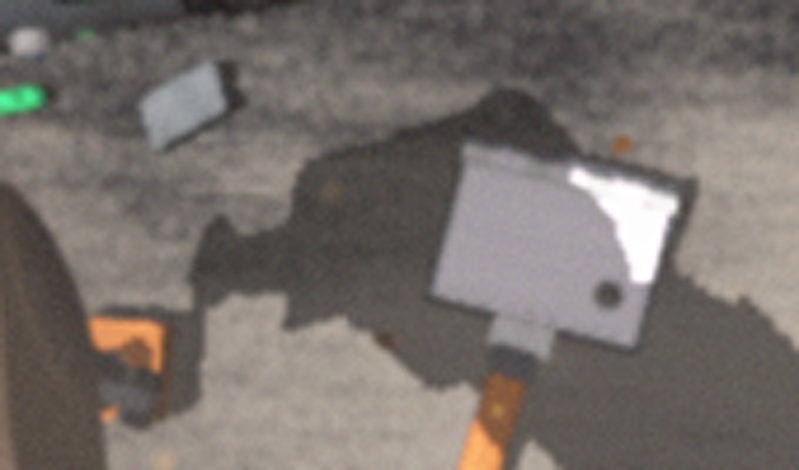

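View pics/s14_c.png

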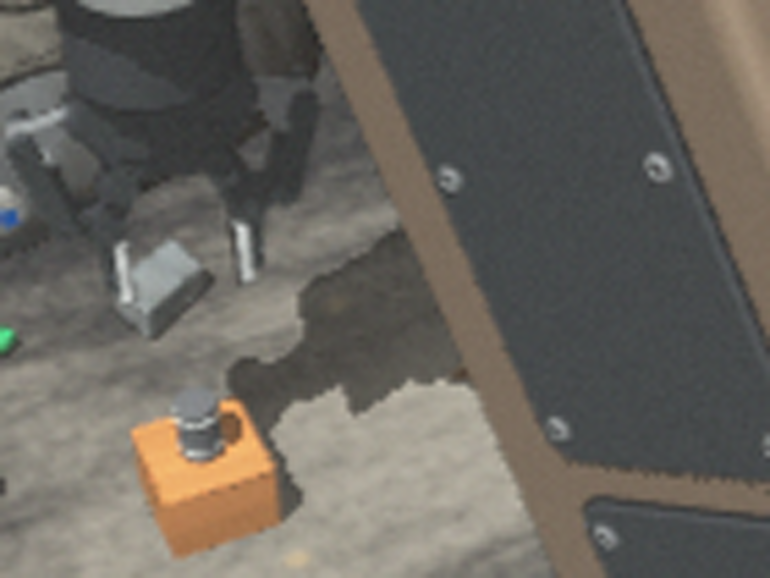

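Run:
```python
from h import *
p=w("w14",394/1.25,264/1.25,74); print("knob",p)
cs=[w("w14",u/1.25,v/1.25,40) for u,v in [(347,218),(427,200),(441,283),(363,295)]]; print(np.round(cs,1),np.mean(cs,0))
print("knob top view", w("t1",220+98/4.7,140+368/4.7,74), "scene",w("s14",220+196/5.5,160+400/5.5,74))
h=w("t14",220+607/4.7,140+295/4.7,37);print("lidhole t",h)
x,y,a=589.8,6.3,-.2465
print("hole model",x-22*np.cos(a)-38*np.sin(-a)*1, y+22*np.sin(-a)-38*np.cos(a))
R=st()[1]
d=p-[515,255.8,p[2]]; print("tool delta",R.T@d)
```

```text
knob [517.39346852 258.99223672  74.        ]
[[546.3 284.6  40. ]
 [544.4 229.6  40. ]
 [484.5 233.7  40. ]
 [489.7 289.9  40. ]] [516.20058382 259.44341889  40.        ]
knob top view [514.31289491 255.94543406  74.        ] scene [512.32545658 259.72609299  74.        ]
lidhole t [557.66726578 -24.95738384  37.        ]
hole model 559.1925794377412 -25.18310350846965
t 20.77 pos [515.  255.8 122.9] F [-0.8 -0.7  1.1] T [-0.03  0.   -0.01] w 0.548 q [ 0.35  0.52  1.77 -0.    0.85  2.17]
[[-0.000e+00  9.673e-01 -2.538e-01]
 [-2.000e-04 -2.538e-01 -9.673e-01]
 [-1.000e+00  0.000e+00  2.000e-04]]
tool delta [-6.56837328e-04  1.50495522e+00 -3.69515578e+00]
```

>>> servo_tool:
  steps:
    - [[0.04,0.001,-0.005],[0,0,0]]
    - [[0.06,0,0],[0,0,0]]
    - [[0.05,0,0],[0,0,0]]
    - [[0.03,0,0],[0,0,0]]
    - [[0.018,0,0],[0,0,0]]
    - [[0,0,0],[0,0,0]]
    - [[0,0,0],[0,0,0]]

```text
t: 21.65
tool_pos: [516.0, 259.2, 24.6]
orientation: [0.56, 0.432, -0.559, 0.432]
ft_force: [-0.3, 0.1, 0.7]
gripper_width: 0.544
```

Run:
```python
from h import *
s,_=st()
snap("wrist","w15",None,1.25)
```

```text
t 21.65 pos [516.  259.2  24.6] F [-0.3  0.1  0.7] T [ 0.04 -0.04  0.01] w 0.544 q [ 0.35  0.67  1.84 -0.    0.64  2.18]
[[ 1.100e-03  9.676e-01 -2.524e-01]
 [ 3.000e-04 -2.524e-01 -9.676e-01]
 [-1.000e+00  1.000e-03 -5.000e-04]]
```

View pics/w15_c.png

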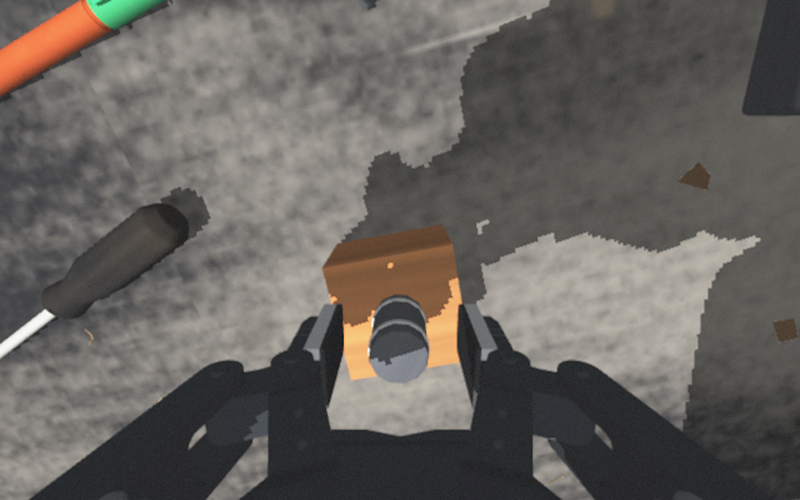

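Run:
```python
from h import *
print(w("w15",398.5/1.25,353/1.25,74))
```

```text
[517.17828218 259.61413456  74.        ]
```

>>> servo_tool:
  steps:
    - [[0,0,0],[0,0,0]]
    - [[0,0,0],[0,0,0]]
    - [[0,0,0],[0,0,0]]
    - [[0,0,0],[0,0,0]]
    - [[0,0,0],[0,0,0]]
  grip: 1

```text
t: 22.32
tool_pos: [515.9, 259.1, 24.5]
orientation: [0.56, 0.432, -0.559, 0.432]
ft_force: [-0.6, -1.7, 5.2]
gripper_width: 0.236
```

Run:
```python
from h import *
s,_=st()
snap("wrist","w16",None,1.25)
```

```text
t 22.32 pos [515.9 259.1  24.5] F [-0.6 -1.7  5.2] T [-0.15  0.16  0.02] w 0.236 q [ 0.35  0.67  1.84 -0.    0.64  2.18]
[[ 8.000e-04  9.676e-01 -2.524e-01]
 [ 1.000e-04 -2.524e-01 -9.676e-01]
 [-1.000e+00  7.000e-04 -3.000e-04]]
```

View pics/w16_c.png

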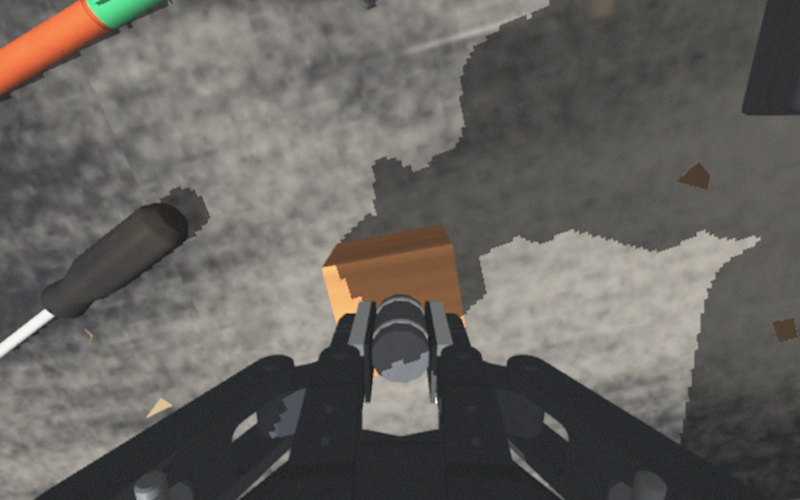

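>>> servo_tool:
  steps:
    - [[-0.02,0,0],[0,0,0]]
    - [[-0.05,0,0],[0,0,0]]
    - [[-0.05,0,0],[0,0,0]]
    - [[-0.02,0.018,0.044],[0,0,0]]
    - [[0,0.037,0.088],[0,0,0]]
    - [[0,0.037,0.088],[0,0,0]]
    - [[0,0.037,0.088],[0,0,0]]
    - [[0,0.037,0.088],[0,0,0]]
    - [[0,0.037,0.088],[0,0,0]]
    - [[0,0.019,0.044],[0,0,0]]
    - [[0,0,0],[0,0,0]]
    - [[0,0,0],[0,0,0]]

```text
t: 23.88
tool_pos: [556.3, -23.8, 94.2]
orientation: [0.56, 0.432, -0.56, 0.432]
ft_force: [-0.4, 0.1, -0.4]
gripper_width: 0.238
```

Run:
```python
from h import *
s,_=st()
snap("wrist","w17",None,1.25)
snap("scene","s17",(270,140,380,225),7)
snap("top","t17",(300,150,400,250),6)
```

```text
t 23.88 pos [556.3 -23.8  94.2] F [-0.4  0.1 -0.4] T [ 0.03 -0.03 -0.01] w 0.238 q [-0.16  0.54  1.84  0.    0.76  1.66]
[[ 1.000e-04  9.676e-01 -2.523e-01]
 [ 0.000e+00 -2.523e-01 -9.676e-01]
 [-1.000e+00  0.000e+00 -0.000e+00]]
```

View pics/w17_c.png

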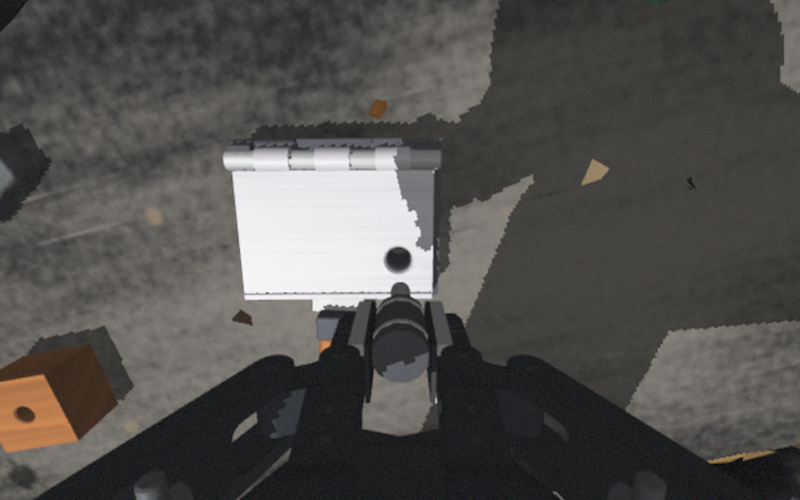

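View pics/s17_c.png

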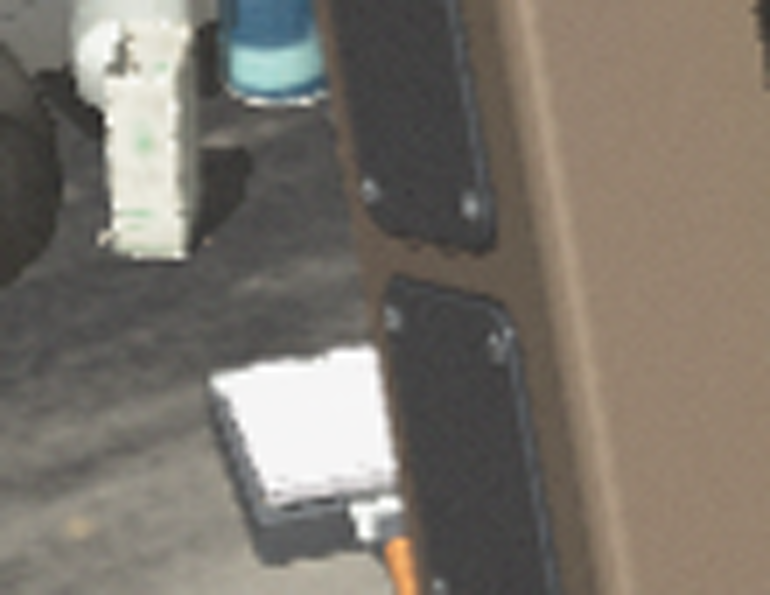

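View pics/t17_c.png

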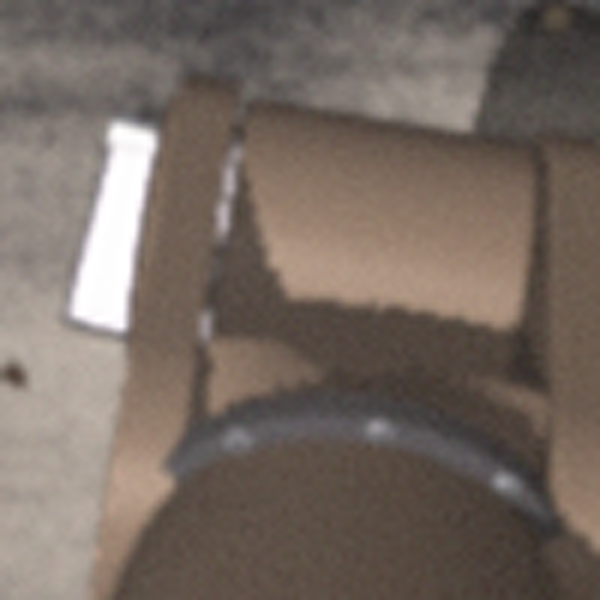

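Run:
```python
from h import *
crop("w17","w17z",(270,170,370,310),6)
R=st()[1]
h=w("w17",398/1.25,259.5/1.25,38.5); print("hole",h)
t=w("w17",400/1.25,288/1.25,75.7); print("tip",t, "knobtop", w("w17",401/1.25,355/1.25,143.7))
print("shank top",w("w17",400/1.25,303/1.25,106))
print(R.T@(h-t))
```

```text
t 24.02 pos [556.3 -23.4  94. ] F [-0.4 -0.  -1.4] T [ 0.02 -0.02  0.04] w 0.241 q [-0.16  0.54  1.84 -0.    0.76  1.66]
[[-0.000e+00  9.679e-01 -2.512e-01]
 [-0.000e+00 -2.512e-01 -9.679e-01]
 [-1.000e+00 -0.000e+00  1.000e-04]]
hole [558.76482331 -23.1123214   38.5       ]
tip [554.60073116 -23.27259034  75.7       ] knobtop [556.48455973 -24.05927558 143.7       ]
shank top [559.46264082 -24.5084782  106.        ]
[37.19982524  3.99128772 -1.20331777]
```

View pics/w17z.png

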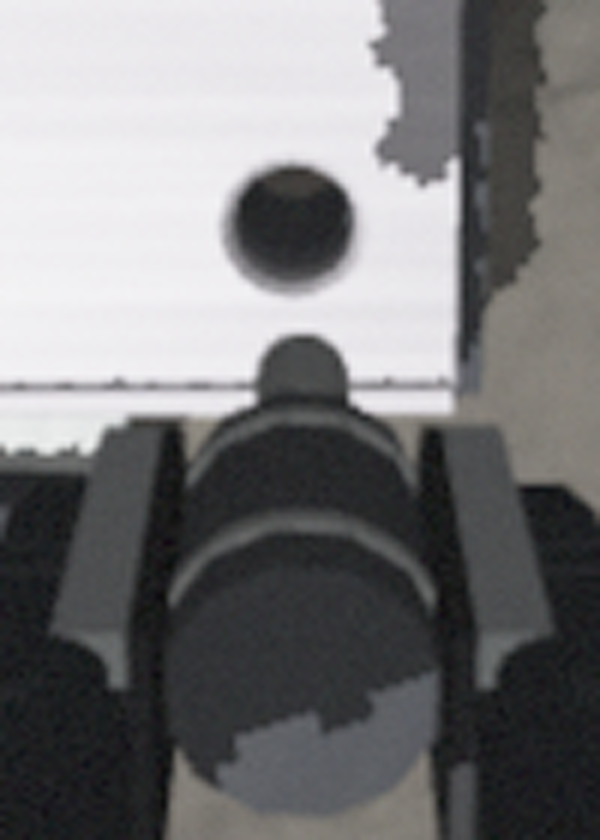

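Run:
```python
from h import *
R=st()[1]; ty=np.array([.9676,-.2524]); tz=np.array([-.2524,-.9676]); T=np.array([556.3,-23.6])
for dy in (-2,0,2):
    c=T+dy*ty
    print(dy,"tip far r3,4:",[px("w17",[*(c+r*ty),75.7])[1].round(1) for r in (3,4)],"shank far r5 z80.7",px("w17",[*(c+5*ty),80.7])[1].round(1),"shank w",(px("w17",[*(c+5*tz),80.7])-px("w17",[*(c-5*tz),80.7])).round(1),"col",px("w17",[*c,76])[0].round(1),
     "knob top near/far",[px("w17",[*(c+r*ty),143.7])[1].round(1) for r in (-11,11)],"knob bottom far",px("w17",[*(c+11*ty),109.7])[1].round(1))
```

```text
t 24.02 pos [556.3 -23.4  94. ] F [-0.4 -0.  -1.4] T [ 0.02 -0.02  0.04] w 0.241 q [-0.16  0.54  1.84 -0.    0.76  1.66]
[[-0.000e+00  9.679e-01 -2.512e-01]
 [-0.000e+00 -2.512e-01 -9.679e-01]
 [-1.000e+00 -0.000e+00  1.000e-04]]
-2 tip far r3,4: [np.float64(226.5), np.float64(225.1)] shank far r5 z80.7 226.5 shank w [15.5 -0. ] col 319.8 knob top near/far [np.float64(309.8), np.float64(266.3)] knob bottom far 235.5
0 tip far r3,4: [np.float64(223.7), np.float64(222.3)] shank far r5 z80.7 223.5 shank w [15.5 -0. ] col 319.8 knob top near/far [np.float64(306.0), np.float64(262.1)] knob bottom far 232.1
2 tip far r3,4: [np.float64(220.8), np.float64(219.4)] shank far r5 z80.7 220.6 shank w [15.6 -0. ] col 319.8 knob top near/far [np.float64(302.2), np.float64(257.9)] knob bottom far 228.6
```

>>> servo_tool:
  steps:
    - [[0.03,0.007,-0.002],[0,0,0]]
    - [[0.03,0,0],[0,0,0]]
    - [[0.004,0,0],[0,0,0]]
    - [[0,0,0],[0,0,0]]
    - [[0,0,0],[0,0,0]]

```text
t: 24.65
tool_pos: [560.2, -24.4, 62.1]
orientation: [0.56, 0.432, -0.559, 0.432]
ft_force: [-0.6, 0.2, -0.6]
gripper_width: 0.234
```

Run:
```python
from h import *
st()
snap("wrist","w18",(270,170,370,310),6)
```

```text
t 24.65 pos [560.2 -24.4  62.1] F [-0.6  0.2 -0.6] T [-0.04 -0.02  0.03] w 0.234 q [-0.16  0.59  1.86 -0.    0.69  1.66]
[[ 5.000e-04  9.676e-01 -2.526e-01]
 [-1.000e-04 -2.526e-01 -9.676e-01]
 [-1.000e+00  5.000e-04  0.000e+00]]
```

View pics/w18_c.png

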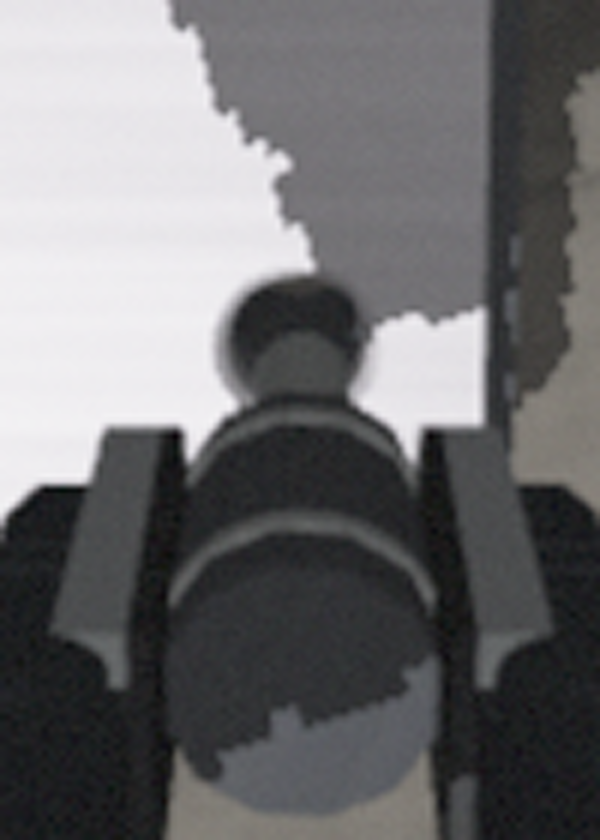

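>>> servo_tool:
  steps:
    - [[0.01,0,-0.001],[0,0,0]]
    - [[0.01,0,0],[0,0,0]]
    - [[0,0,0],[0,0,0]]

```text
t: 25.08
tool_pos: [559.9, -23.8, 51.4]
orientation: [-0.559, -0.433, 0.56, -0.432]
ft_force: [0.1, -0.4, -1.3]
gripper_width: 0.234
```

>>> servo_tool:
  steps:
    - [[0.008,0,0],[0,0,0]]
    - [[0.008,0,0],[0,0,0]]
    - [[0,0,0],[0,0,0]]

```text
t: 25.45
tool_pos: [560.0, -23.8, 43.5]
orientation: [-0.559, -0.432, 0.56, -0.432]
ft_force: [0.2, -0.0, -0.8]
gripper_width: 0.233
```

>>> servo_tool:
  steps:
    - [[0.01,0,0],[0,0,0]]
    - [[0.01,0,0],[0,0,0]]
    - [[0.01,0,0],[0,0,0]]
    - [[0,0,0],[0,0,0]]

```text
t: 25.95
tool_pos: [560.0, -23.8, 28.4]
orientation: [-0.559, -0.432, 0.56, -0.432]
ft_force: [-0.1, 0.1, 0.0]
gripper_width: 0.238
```

Run:
```python
from h import *
st()
snap("wrist","w19",None,1.25)
```

```text
t 25.95 pos [560.  -23.8  28.4] F [-0.1  0.1  0. ] T [ 0.06 -0.02  0.05] w 0.238 q [-0.16  0.64  1.88 -0.    0.62  1.67]
[[-8.000e-04  9.676e-01 -2.525e-01]
 [ 0.000e+00 -2.525e-01 -9.676e-01]
 [-1.000e+00 -8.000e-04  2.000e-04]]
```

View pics/w19_c.png

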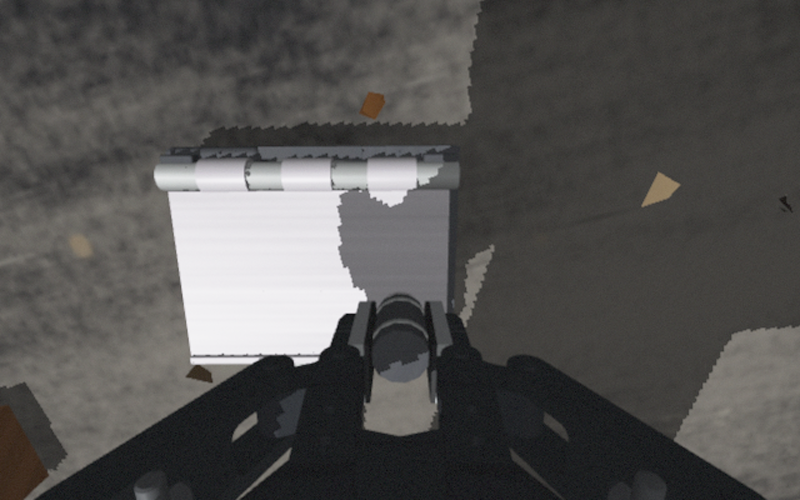

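Pin is well in. Now press slowly.

>>> servo_tool:
  steps:
    - [[0.006,0,0],[0,0,0]]
    - [[0.004,0,0],[0,0,0]]
    - [[0,0,0],[0,0,0]]

```text
t: 26.38
tool_pos: [560.2, -23.8, 23.9]
orientation: [-0.56, -0.432, 0.56, -0.432]
ft_force: [0.5, 0.4, 0.1]
gripper_width: 0.233
```

>>> servo_tool:
  steps:
    - [[0.003,0,0],[0,0,0]]
    - [[0,0,0],[0,0,0]]

```text
t: 26.62
tool_pos: [560.1, -23.8, 22.5]
orientation: [-0.56, -0.432, 0.56, -0.432]
ft_force: [-0.5, 0.0, 3.0]
gripper_width: 0.232
```

>>> servo_tool:
  steps:
    - [[0.003,0,0],[0,0,0]]
    - [[0,0,0],[0,0,0]]

```text
t: 26.88
tool_pos: [560.0, -23.8, 20.9]
orientation: [-0.559, -0.432, 0.56, -0.432]
ft_force: [-2.5, 1.6, 4.5]
gripper_width: 0.237
```

>>> servo_tool:
  steps:
    - [[0.002,0,0],[0,0,0]]
    - [[0,0,0],[0,0,0]]

```text
t: 27.12
tool_pos: [560.0, -23.8, 20.3]
orientation: [-0.559, -0.432, 0.56, -0.432]
ft_force: [-3.7, 0.3, 10.3]
gripper_width: 0.236
```

>>> servo_tool:
  steps:
    - [[0.001,0,0],[0,0,0]]
    - [[0,0,0],[0,0,0]]

```text
t: 27.38
tool_pos: [560.1, -23.8, 20.2]
orientation: [0.56, 0.432, -0.56, 0.432]
ft_force: [-5.8, 1.3, 14.2]
gripper_width: 0.236
```

Run:
```python
from h import *
st()
snap("wrist","w20",None,1.25)
snap("scene","s20",(270,140,380,225),7)
st()
```

```text
t 27.38 pos [560.1 -23.8  20.2] F [-5.8  1.3 14.2] T [ 0.12  0.9  -0.04] w 0.236 q [-0.16  0.66  1.88 -0.    0.6   1.67]
[[ 2.000e-04  9.676e-01 -2.524e-01]
 [-1.000e-04 -2.524e-01 -9.676e-01]
 [-1.000e+00  2.000e-04  1.000e-04]]
t 27.48 pos [560.1 -23.8  20.2] F [-5.7  0.5 14.2] T [ 0.09  0.92 -0.03] w 0.236 q [-0.16  0.66  1.88 -0.    0.6   1.67]
[[ 2.000e-04  9.676e-01 -2.524e-01]
 [-1.000e-04 -2.524e-01 -9.676e-01]
 [-1.000e+00  2.000e-04  1.000e-04]]
```

View pics/w20_c.png

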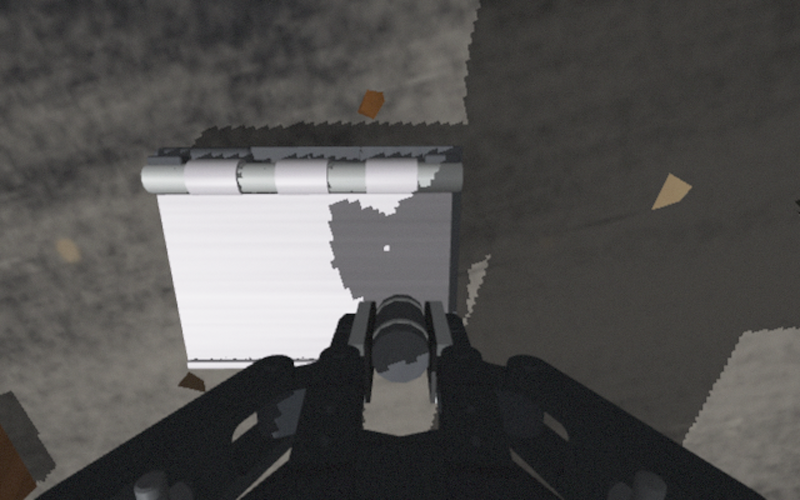

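View pics/s20_c.png

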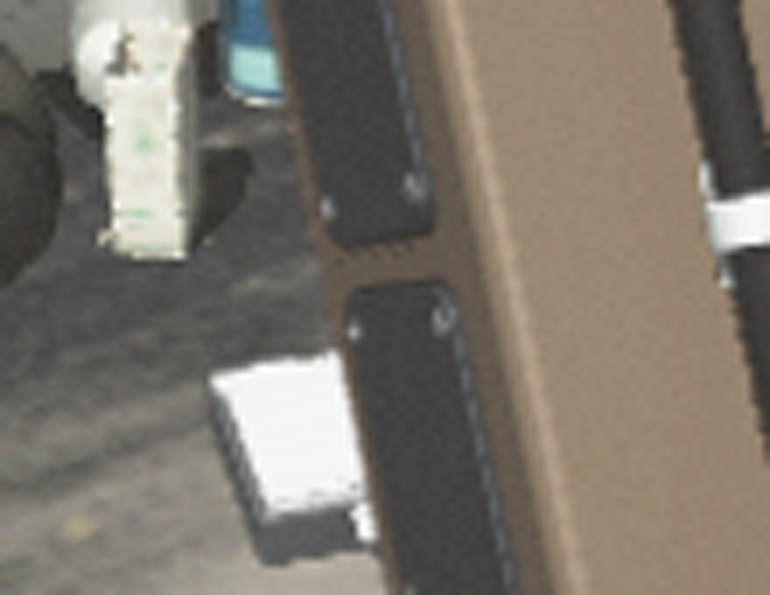

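Run:
```python
from bench import ctrl
print(ctrl.job_done())
from h import st
st()
```

```text
the job is handed in; nothing more can be done
None
the job is handed in; nothing more can be done
```

I handed the job in at about 27.5 s, with the pin gripped and still pressing down on the lid. The system gave no verdict, so what follows rests on my own checks.

**What I did**
- **Scraper:** I slid it into the channel until it touched the end stop (about 7 N) and let go.
- **Lid:** I swung it down from behind until it was nearly shut.
- **Pin:** I took it from the stand, put it through both holes and pressed it home.

**Last checks**
- **Press:** 14 N downward. The tool stopped at 20.2 mm, where I expected about 20.5 mm with the pin home. That puts the pin tip about 2 mm over the bench, and the lid looked shut in the last wrist picture.
- **Scraper:** measured after release and before the lid closed, its nose was near x = 44 mm and within about 2 mm of the middle of the channel. The lid hides the nose now, so I couldn't measure it again.
- **Bystanders:** I touched none of them, and they were in place wherever the pictures showed them.

**What disagreed or stayed open**
- **Fingertip position:** with the gripper shut, the real fingertips sit about 23 mm short of the stated TCP. My first grasp therefore closed above the handle. I then felt for the handle top with the shut fingers, which briefly pushed on it with about 45 N. I corrected for the offset from there on.
- **Side force:** about 6 N sideways remained on the tool during the final press.
- **Lid and pin angles:** I judged the lid shut and the pin upright from force, height and pictures. I had no direct reading of either angle.

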